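# Register a handset in the repair jig and lock the toggle clamp

### The job

On the repair jig, with the toggle clamp still open, seat the handset against its locating pins: push it firmly, with about 10 N, first against the two side pins and then against the end pin, without ramming it. Then push the clamp's handle down past its over-centre point so that it locks and its rubber foot holds the handset down fully home against all three pins; do not force the handle against its end stop, let go of everything and leave the other things on the bench alone.

Things in the scene. Friction and masses are not known exactly. Their poses are not given: they have to be found in the camera images.
- jig: Fixed aluminium jig, plate 150 (x) x 295 (y) x 12 mm, z up. Origin on its underside, below the clamp arm's hinge; plate spans x -75..75, y -85..210 mm. Clamp bracket (70 mm wide, 72 high) at y -72..20; nest on the +y side, handle on the -y side. The clamp moves in the y-z plane at x 0. Open, its arm stands upright at y 0, top 170 mm above the bench, foot pointing to +y; it swings down to +y.
- side_pins: Two fixed steel pins on the plate, 8 mm diameter, 10 mm high above the plate's top, 100 mm apart along the jig's y: at x 32, y 58 and x 32, y 158 mm in the jig's axes. Origin midway between their feet, on the plate's top (12 mm above the bench); axes as the jig's. The handset's +x long side is pressed against both (a push towards the jig's +x).
- end_pin: One fixed steel pin like the side pins, at x 0, y 42 mm in the jig's axes. Origin at the centre of its foot, on the plate's top; axes as the jig's. The handset's -y short end is pressed against it (a push towards the jig's -y). Held and raised 2 to 3 mm the handset moves freely over the plate; pressed down it drags.
- nest (a point): Point of the jig where the handset's centre lies when it is home: x 0, y 108 mm in the jig's axes, 18 mm above the bench. Axes as the jig's.
- handset: Loose handset lying face down on the plate: plain dark slab 56 (x) x 124 (y) x 12 mm, about 0.18 kg; origin at the centre of its underside, z up. Its centre starts 9 to 17 mm short of home in x (towards -x) and 8 to 16 mm in y (towards +y), turned up to 0.1 rad from the jig. Its middle can be gripped across the 56 mm width, one finger between the side pins.
- handset_center (a point): Centre of the handset, half-way up (6 mm above its underside); axes as the handset's: x across its 56 mm width, y along its 124 mm length.
- clamp_handle (a joint): Angle of the clamp's handle (rad): 0 = open (pointing up and back, 53 degrees above level), grows as it is pushed down. Over-centre point 0.82, end stop 0.90 (nearly level). From about 0.66 the foot presses on the handset and the handle resists, at most about 12 N at the grip; past 0.82 it is drawn onto the stop by itself and stays. Let go earlier, it springs back to about 0.66.
- handle_pivot (a point): Point on the handle's hinge axis: x 0, y -58 mm in the jig's axes, 59 mm above the bench; the axis lies along the jig's x. Axes as the jig's. Joint value q puts the handle (0.92 - q) rad above level, pointing towards the jig's -y.
- handle_grip (a point): Centre of the handle's round black rubber grip, 105 mm from the hinge axis; the grip is 18 mm in diameter and runs from 52 to 132 mm from the hinge. It moves with the handle; it can be pushed with closed fingers on its upper side, following the arc about the hinge.
- foot: Clamp foot: sprung spindle with a black rubber cap, 18 mm in diameter, on the end of the clamp arm; with the clamp locked it presses down on the middle of the handset with about 15 N. Origin on the arm's middle line, 35 mm from the cap's face; its -z points to the cap's face.
- screwdriver: Bystander: screwdriver about 150 mm long lying on the mat, beyond the jig.
- spool: Bystander: flanged wire spool, 48 mm diameter, 26 mm high.
- screw_tray: Bystander: clear divided tray 70 x 90 x 22 mm.
- tweezers: Bystander: steel tweezers about 125 mm long.
- can: Bystander: spray-type can, 52 mm diameter, 150 mm high.
- flux_jar: Bystander: small amber jar, 44 mm diameter, 45 mm high.
- mug: Bystander: white mug, 85 mm high.
Things that resemble listed ones, but are neither listed nor needed, are in the scene too. Leave any pink look-alike of the handset alone.

How it is judged:
On the way, in this order (a step that is already met when the one before it is completed fails the run):
1. handset pressed against both side pins with over 5 N, square to the jig, the clamp still open (contact force between handset and side_pins above 5 N and x of handset_center in the frame of nest between -0.0015 and 0.003 m and angle between the y axis of handset and the y axis of jig, either way round below 0.03 rad and value of joint clamp_handle below 0.5 rad), for 0.1 s.
2. handset then pressed against the end pin with over 5 N, still home at the side pins, the clamp still open (contact force between handset and end_pin above 5 N and x of handset_center in the frame of nest between -0.0015 and 0.003 m and y of handset_center in the frame of nest between -0.003 and 0.0015 m and angle between the y axis of handset and the y axis of jig, either way round below 0.03 rad and value of joint clamp_handle below 0.5 rad), for 0.1 s.
3. clamp handle past over-centre and the foot pressing on the handset (value of joint clamp_handle above 0.86 rad and contact force between foot and handset above 8 N), for 0.2 s.
At the end, for the whole second after the job is handed in: The clamp handle rests past over-centre on its stop (joint above 0.86), the foot presses the handset with more than 8 N, and the handset lies flat in its nest within 1.5 mm of both side pins and the end pin (0.03 rad), at rest and released (all of step 3 and x of handset_center in the frame of nest between -0.0015 and 0.003 m and y of handset_center in the frame of nest between -0.003 and 0.0015 m and angle between the y axis of handset and the y axis of jig, either way round below 0.03 rad and height (world z) of handset_center below 0.0195 m and linear speed of handset below 0.02 m/s); the robot touches nothing.
It fails at once if the handset is rammed against the pins (over 30 N) (contact force between handset and side_pins above 30 N or contact force between handset and end_pin above 30 N).
It fails at once if the robot forces the clamp or the jig (over 30 N) (contact force between any of the fingers, the arm and jig above 30 N).
It fails at once if a bystander is moved by more than 15 mm (distance of any of screwdriver, spool, screw_tray, tweezers, can, flux_jar, mug from where it was at the start of the episode above 0.015 m).
It also fails if it takes over 72 s, if anything falls off the work surface, if the arm or the gripper's body presses on something with over 40 N, if the wrist force passes 120 N, or if a joint passes its speed limit or range.

### The arm

A 6-joint arm with a two-finger parallel gripper is mounted at the origin on the work surface. World frame = base frame: x ahead of the robot, y to its left, z up, the work surface at z = 0. Lengths are in m, angles in rad, forces in N, time in s.
With the tool pointing down it reaches from about 0.375 to 0.975 m from the base axis. Payload 3.8 kg.
Tool frame: the origin (TCP) lies on the mounting face of the last link; the fingertips stand 173 mm ahead of it and the grasp point (between the pads) lies 155 mm ahead of it; z points along the fingers, y is the direction in which the jaws open and shut (so a half turn about z gives the same grasp; the last joint's range is limited). The gripper opens to 85 mm and grips with 20 to 120 N. Pads are 22 mm wide; open, the fingers measure 114 mm over their backs; the gripper's body (76 mm by 85 mm) begins 54 mm behind the grasp point. The pads swing forward as they close: fully open they stand 13 mm farther back than shut.
Start: joints at [-1.283, 0.264, 1.604, -0, 1.274, -0.037], TCP at [0.215, -0.64, 0.405] pointing down, gripper open.
Joint ranges: [-2.63, 2.63], [-0.94, 2.18], [0.31, 2.57], [-1.31, 4.45], [0, 2.66], [-2.55, 2.55]. Speed limits (rad/s): [2.57, 2.57, 3.14, 3.14, 3.14, 3.14].

### API

Orientations are given as a rotation vector (axis times angle).
In Python, from workcell import bot, imaging, order gives the robot as it stands. The module is installed in compiled form; this text tells all that it offers.
- The arm moves only by the shell command python3 -m creep 'ROWS' [OPENING] [FORCE]. ROWS is JSON, a list of rows, each an object with "slide": the shift along the tool's x, y, z each as a share of 25 mm, from -1 to 1, a list of three; "angular": the turn, a rotation vector about the tool's x, y, z each as a share of 4 degrees, from -1 to 1, a list of three. A call has 1 to 5 rows; each row shifts and turns the commanded pose from where the row before left it, along the tool's axes as they then stand; what a row does not reach is not made up. A row lasts 1/12 s, in which the tool goes at most 41.7 mm and 7.16 degrees, less where a joint would pass 70% of its speed; a pose out of reach is approached as far as the arm can. A call with a number of a shift or a turn outside -1 to 1 is refused whole. A call with a gripper value outside its range is refused whole. OPENING is the closure, from -1 (fully open) to 1 (shut), set as the call begins (- or left out, the last holds). The fingers move at their own pace and stop on an object; FORCE is the grip in N (left out, the last holds). Time passes only in rows, so rows that do not move let the fingers close. It gives the time, the measured TCP pose, the force and the opening at its end, in the units of the state.
- bot.read_state(): the state, without advancing time (a new reading comes with each control period).
- imaging.read_camera(name): name is "scene" or "top"; returns (picture, depth): 384x512x3 uint8, red, green, blue; 384x512 float32, m along the optical axis (not along the pixel's ray), 0 where there is no reading.
- imaging.camera_model(name): a dict with "fovy" (degrees; the focal length in pixels is half the picture's height over the tangent of half this angle, whatever the lens; pixels are square), "cx", "cy" (the principal point, pixels), "k1" (the pictures are not rectified: a ray, as slopes to the right and down, at radius r is drawn at 1 + k1 r^2 times it, then the intrinsics apply), "camera_from_world" (4x4, takes a point from world to camera coordinates). Camera axes: x right, y down, z forward; pixel columns grow to the right and rows downward; lengths in m; the calibration is good to about 2 mm. A picture is of the moment at which its call begins. camera_model takes no time and is no camera call.
- order.finish_job(): hands the job in, once; it reports no verdict.
The state is a dict: "time": time; "q": joint angles; "joint_vel": joint speeds; "joint_torque": joint torques, N m; "tool_pos": TCP position; "tcp_rot": TCP orientation; "wrist_force": force on the tool from outside, world axes, zero at the start; "torque": the same for the moment, N m; "width": opening from 0.0 (shut) to 1.0 (fully open).
Only numpy, scipy, OpenCV 4.12 (cv2) and the standard library are available. Lean on these libraries where they do the work, as an engineer would, in place of code of your own. Each camera call takes 0.05 s, during which the arm holds its last target.

## Working session

There is one attempt and no reset: what is moved stays moved. The work goes in short steps, Python scripts to look and compute and a shell command to move; the robot and the scene stay as the last step left them, time stands still between calls to the robot, and variables do not carry over. Pictures are saved under pics/ and viewed, and the job is handed in when it is done.

```bash
ls; mkdir -p pics; python3 - <<'E'
from workcell import bot, imaging
import cv2,numpy as np
print(bot.read_state())
for n in ("scene","top"):
    p,d=imaging.read_camera(n); cv2.imwrite(f"pics/{n}0.png",p[:,:,::-1]); np.save(f"pics/{n}0.npy",d); np.save(f"pics/{n}0c.npy",p)
    print(n,imaging.camera_model(n))
E
```

```text
pics
{'time': 0.0, 'q': array([-1.28290413e+00,  2.64795122e-01,  1.60536599e+00,  9.10623980e-06,
        1.27368402e+00, -3.69038259e-02]), 'joint_vel': array([ 0.00055902, -0.00098005,  0.0002901 , -0.0006824 , -0.00080767,
        0.00117043]), 'joint_torque': array([-1.76900634e-03, -5.15110767e+01, -3.67312682e+01, -3.12482207e-04,
        1.26470852e-02, -8.30056194e-06]), 'tool_pos': array([ 0.21530592, -0.63939078,  0.40333762]), 'tcp_rot': array([-3.09805104e+00, -5.07583151e-01,  4.28987046e-04]), 'wrist_force': array([-0.59024412,  0.54999446, -0.39291742]), 'torque': array([-0.01984846, -0.05324035,  0.00143386]), 'width': 1.000099279047249}
scene {'fovy': 43.41161996291868, 'cx': 256.42912774628024, 'cy': 193.5396049283974, 'k1': -0.04379001727060132, 'camera_from_world': array([[ 0.49394037,  0.86924156, -0.02102414, -0.21002582],
       [ 0.52545605, -0.31767703, -0.78928908, -0.14801285],
       [-0.69276176,  0.37881448, -0.61366175,  1.81243596],
       [ 0.        ,  0.        ,  0.        ,  1.        ]])}
top {'fovy': 49.720741210121965, 'cx': 255.48767772611018, 'cy': 188.93091747673972, 'k1': -0.09220400828442288, 'camera_from_world': array([[ 0.01390573, -0.99982592,  0.01244065, -0.01300484],
       [-0.99457222, -0.01511359, -0.10294507,  0.45392994],
       [ 0.10311517, -0.0109416 , -0.99460924,  1.56949343],
       [ 0.        ,  0.        ,  0.        ,  1.        ]])}
```

View pics/scene0.png

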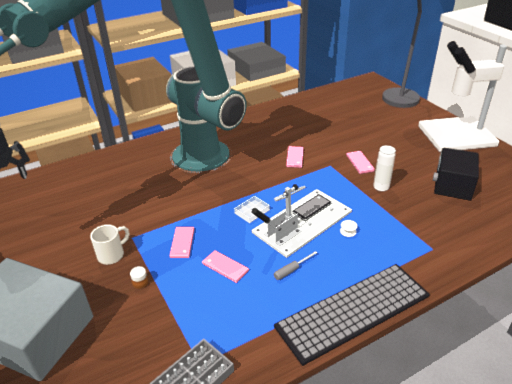

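View pics/top0.png

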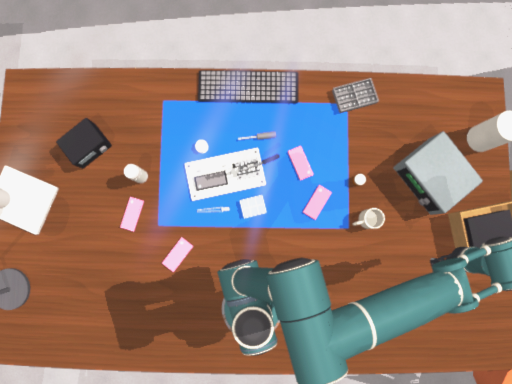

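The scene view shows the jig near (300,220), with its clamp open and its black grip at (262,215). In the top view the plate is centred near (226,174), with the dark handset at (211,180) and the grip at (268,160). The four pink slabs are look-alikes and I'll leave them alone. Next I'll enlarge the jig.

```bash
cat > h.py <<'E'
import numpy as np,cv2
from workcell import imaging
def K(n):
    m=imaging.camera_model(n); f=192/np.tan(np.radians(m["fovy"]/2)); return m,f
def proj(n,P):
    m,f=K(n); P=np.atleast_2d(P); T=m["camera_from_world"]
    c=P@T[:3,:3].T+T[:3,3]; s=c[:,:2]/c[:,2:]; r2=(s**2).sum(1,keepdims=True); s=s*(1+m["k1"]*r2)
    return s*f+[m["cx"],m["cy"]]
def ray(n,uv):
    m,f=K(n); T=m["camera_from_world"]; d=(np.atleast_2d(uv)-[m["cx"],m["cy"]])/f; s=d.copy()
    for _ in range(20): s=d/(1+m["k1"]*(s**2).sum(1,keepdims=True))
    D=np.c_[s,np.ones(len(s))]@T[:3,:3]; C=-T[:3,:3].T@T[:3,3]
    return C,D
def plane(n,uv,z):
    C,D=ray(n,uv); return C+D*((z-C[2])/D[:,2])[:,None]
E
python3 - <<'E'
import cv2,numpy as np
p=np.load('pics/top0c.npy')[135:215,175:295,::-1]; cv2.imwrite('pics/topc.png',cv2.resize(p,None,fx=6,fy=6,interpolation=cv2.INTER_CUBIC))
p=np.load('pics/scene0c.npy')[175:255,235:365,::-1]; cv2.imwrite('pics/scenec.png',cv2.resize(p,None,fx=6,fy=6,interpolation=cv2.INTER_CUBIC))
E
```

```text
(no output)
```

View pics/topc.png

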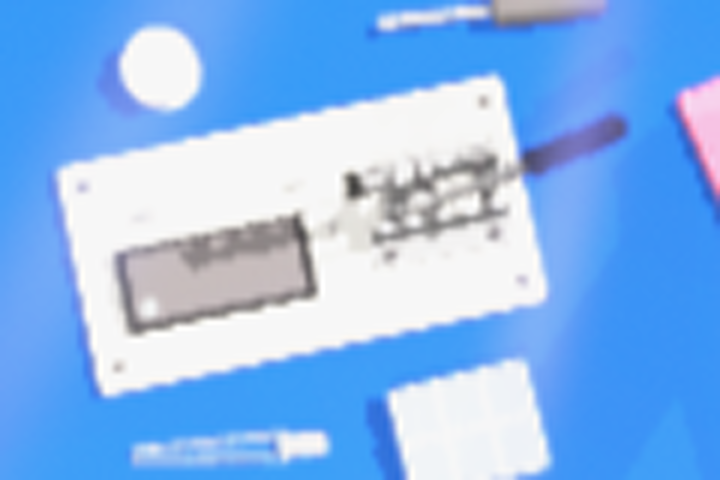

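View pics/scenec.png

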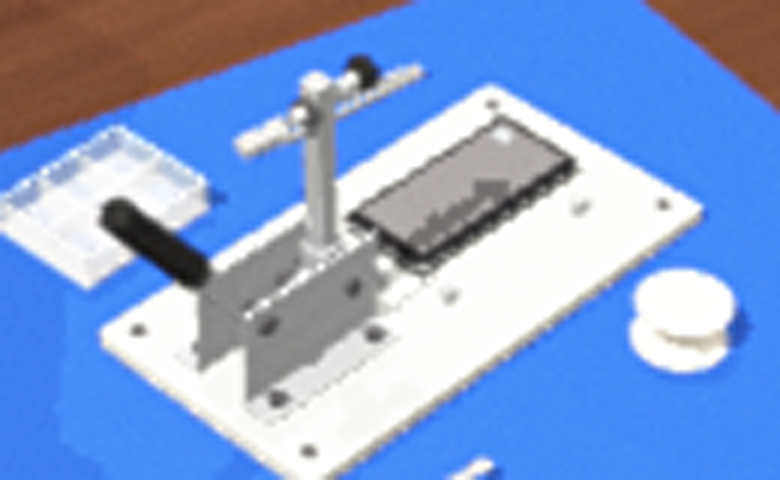

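The top crop shows the plate corners at crop pixels (60,172), (497,77), (547,300) and (105,395). The grey handset with its dark rim runs from (118,250) to (315,295), and the black grip sits at (575,145). It is the only dark slab on the plate, so it is the handset. Now I'll measure all of this.

```bash
cat > meas.py <<'E'
from h import *
def fitquad(mask):
    cs,_=cv2.findContours(mask.astype(np.uint8),cv2.RETR_EXTERNAL,cv2.CHAIN_APPROX_NONE)
    c=max(cs,key=cv2.contourArea); return c
def edges(c,n,z):
    P=plane(n,c[:,0,:].astype(float),z)[:,:2]; return P
def rect(P):
    r=cv2.minAreaRect(P.astype(np.float32)*1000); return r
E
python3 - <<'E'
from meas import *
for n,box in (("top",(175,135,295,215)),("scene",(235,175,365,255))):
    p=np.load(f'pics/{n}0c.npy').astype(int); d=np.load(f'pics/{n}0.npy')
    x0,y0,x1,y1=box; m=np.zeros(p.shape[:2],bool); m[y0:y1,x0:x1]=True
    R,G,B=p[...,0],p[...,1],p[...,2]
    white=m&(R>150)&(B-R<70)&(B-R>-40)
    # handset: dark low saturation
    if n=="top":
        hs=m&(R<215)&(abs(R-B)<40)
        hs[:, 229:]=False; hs[:170]=False; hs[195:]=False
    else:
        hs=np.zeros_like(m)
    for nm,k,z in (("plate",white,.012),("handset",hs,.024)):
        if not k.any(): continue
        k=cv2.morphologyEx(k.astype(np.uint8),cv2.MORPH_OPEN,np.ones((2,2)))
        c=fitquad(k); P=edges(c,n,z); r=rect(P)
        bp=cv2.boxPoints(r); print(n,nm,r,"\n",bp.round(1), "px",proj(n,np.c_[bp/1000,[z]*4]).round(1).tolist())
    # white plate depth
E
```

```text
top plate ((509.65582275390625, 109.50985717773438), (152.58551025390625, 296.1534729003906), 13.026268005371094) 
 [[402.  236.6]
 [468.7 -52. ]
 [617.4 -17.6]
 [550.6 271. ]] px [[192.3, 201.7], [267.3, 185.7], [258.9, 147.8], [184.7, 163.5]]
top handset ((481.0648193359375, 163.16973876953125), (54.867950439453125, 127.52069854736328), 12.279794692993164) 
 [[440.7 219.6]
 [467.8  95. ]
 [521.4 106.7]
 [494.3 231.3]] px [[196.6, 191.5], [229.2, 185.0], [226.4, 171.1], [194.0, 177.6]]
scene plate ((495.7947082519531, 102.06965637207031), (217.35806274414062, 300.4798278808594), 12.904946327209473) 
 [[356.3 224.2]
 [423.4 -68.6]
 [635.3 -20.1]
 [568.2 272.8]] px [[303.6, 181.4], [236.7, 221.7], [287.0, 258.4], [354.2, 210.8]]
```

The plate measures 152.6 x 296 mm (true size 150 x 295), and the handset 55 x 127.5 (true size 56 x 124), so both are plausible. I'll cross-check the jig frame by projecting known jig points into both views, and use depth to look at the crossbar-like part on the clamp.

```bash
cat > jig.py <<'E'
from h import *
YAW=np.radians(13.0); C=np.array([.5097,.1095])
xj=np.array([np.cos(YAW),np.sin(YAW)]); yj=np.array([-np.sin(YAW),np.cos(YAW)])
O=C-.0625*yj
def W(x,y,z): return np.r_[O+x/1000*xj+y/1000*yj,z/1000]
def J(P):
    P=np.atleast_2d(P); return np.c_[(P[:,:2]-O)@xj*1000,(P[:,:2]-O)@yj*1000,P[:,2]*1000]
E
python3 - <<'E'
from jig import *
print("O",O,"nest",W(0,108,18))
pts={"sp1":(32,58,22),"sp2":(32,158,22),"ep":(0,42,22),"arm":(0,0,170),"grip":(0,-58-105*np.cos(.92),59+105*np.sin(.92)),"c1":(-75,-85,12),"c2":(75,-85,12),"c3":(75,210,12),"c4":(-75,210,12)}
for n,box in (("top",(175,135,295,215)),("scene",(235,175,365,255))):
    p=np.load(f'pics/{n}0c.npy')[:,:,::-1]; x0,y0,x1,y1=box
    im=cv2.resize(p[y0:y1,x0:x1],None,fx=6,fy=6,interpolation=cv2.INTER_CUBIC)
    for k,v in pts.items():
        u=((proj(n,W(*v))[0]-[x0,y0]+.5)*6-.5).astype(int); cv2.circle(im,tuple(map(int,u)),4,(0,0,255),1); cv2.putText(im,k,tuple(map(int,u+5)),0,.4,(0,120,0),1)
    cv2.imwrite(f'pics/{n}_ov.png',im)
# depth points above 0.1 near clamp
for n in("top","scene"):
    d=np.load(f'pics/{n}0.npy').astype(float); v,u=np.mgrid[0:384,0:512]; b={"top":(175,135,295,215),"scene":(235,175,365,255)}[n]
    s=(u>=b[0])&(u<b[2])&(v>=b[1])&(v<b[3])&(d>0)
    Cc,D=ray(n,np.c_[u[s],v[s]].astype(float)); P=J(Cc+D*d[s][:,None])
    q=P[P[:,2]>110]; print(n,len(q)); 
    for r in q[::max(1,len(q)//30)].round(0): print(r,end=' ')
    print()
E
```

```text
O [0.52375944 0.04860187] nest [0.49946473 0.15383384 0.018     ]
top 139
[  15. -135.  162.] [  10. -137.  167.] [   9. -126.  164.] [   7. -141.  159.] [   9. -119.  155.] [   4. -132.  168.] [  11. -106.  136.] [   4. -121.  161.] [   0. -135.  162.] [   8. -102.  139.] [   3. -115.  151.] [  -2. -128.  162.] [  6. -98. 133.] [   1. -111.  148.] [  9. -84. 112.] [  3. -97. 132.] [  -1. -110.  141.] [ 12. -11. 166.] [  4. -90. 116.] [  -2. -103.  131.] [  8.  -7. 169.] [  7. -21. 159.] [ -1. -93. 115.] [ 12.  22. 159.] [  9.   1. 155.] [  5. -13. 162.] [  8.  26. 167.] [  6.  12. 163.] [  1.  -2. 174.] [  8.  30. 155.] [  4.  16. 162.] [  1.  -1. 153.] [  1.  27. 169.] [ -0.  -1. 140.] [ -1.  24. 157.] 
scene 255
[  2.  26. 163.] [ -1.  20. 157.] [  4.  15. 160.] [  6. -11. 171.] [ 10.  18. 158.] [ 14.  -7. 169.] [  3. -13. 163.] [  2. -16. 160.] [  2. -15. 156.] [  7. -16. 156.] [  9. -18. 155.] [ 11. -20. 154.] [  9. -10. 143.] [ 14.  -7. 141.] [  2. -10. 128.] [ 10.  -6. 127.] [  4.  -8. 117.] [ 14.  -6. 118.] [   7. -134.  169.] [  12. -128.  165.] [   6. -115.  150.] [  14. -123.  157.] [  16. -128.  157.] [  14. -134.  156.] [  12. -139.  154.] [  13. -111.  138.] [  16. -121.  143.] [  16. -125.  141.] [  8. -87. 114.] [  15. -102.  123.] [  14. -105.  121.] [  14. -101.  115.]
```

View pics/top_ov.png

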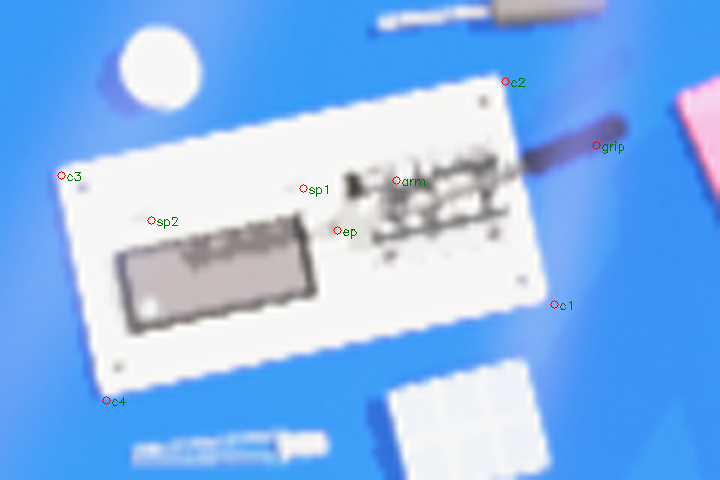

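View pics/scene_ov.png

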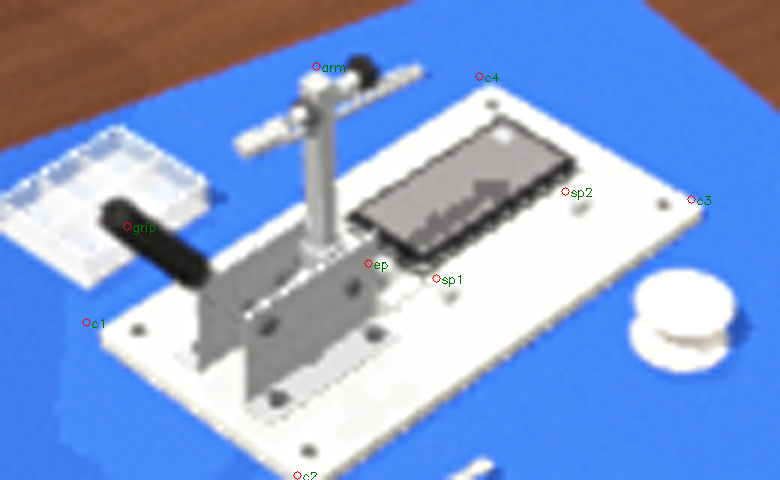

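The crossbar is only the tweezers lying behind the clamp. The overlay is off by about 0.8 px in the top view because my mask opening shifted it, so I'll refit jointly from both views.

```bash
python3 - <<'E'
from jig import *
from scipy.optimize import least_squares
def fitlines(n,mask,quad):
    pass
p=np.load('pics/top0c.npy').astype(np.float32)
# edge localisation: sample R channel along normals to predicted edges, find half-level crossing
def edgepts(n,A,B,chan=0,L=3,N=30):
    img=np.load(f'pics/{n}0c.npy').astype(np.float32)[...,chan]
    out=[]
    a,b=proj(n,np.array([A,B])); t=(b-a)/np.linalg.norm(b-a); nn=np.array([-t[1],t[0]])
    for s in np.linspace(.08,.92,N):
        c=a+s*(b-a); o=np.linspace(-L,L,61); q=c+o[:,None]*nn
        v=cv2.remap(img,q[:,0].astype(np.float32).reshape(1,-1),q[:,1].astype(np.float32).reshape(1,-1),cv2.INTER_LINEAR)[0]
        g=abs(np.gradient(v)); 
        if v.max()-v.min()<50: continue
        w=g*(g>.3*g.max()); out.append(c+nn*(o*w).sum()/w.sum())
    return np.array(out)
cor=[(-75,-85,12),(75,-85,12),(75,210,12),(-75,210,12)]
def model(th,pt): 
    c,s=np.cos(th[2]),np.sin(th[2]); x,y,z=np.array(pt)/1000
    return np.array([th[0]+c*x-s*y,th[1]+s*x+c*y,z])
def run(sel,it=4):
    th=np.array([O[0],O[1],YAW])
    for _ in range(it):
        data=[]
        for n,i in sel:
            A,B=cor[i],cor[(i+1)%4]; P=edgepts(n,model(th,A),model(th,B),L=3); data.append((n,A,B,P))
        def f(t):
            r=[]
            for n,A,B,P in data:
                a,b=proj(n,np.array([model(t,A),model(t,B)])); d=(b-a)/np.linalg.norm(b-a); r.append((P-a)@np.array([-d[1],d[0]]))
            return np.concatenate(r)
        s=least_squares(f,th,loss='soft_l1',f_scale=.3); th=s.x
    print(sel[0][0],len(sel),th[:2].round(4),np.degrees(th[2]).round(2),"rms px",np.sqrt((f(th)**2).mean()).round(2)); return th
T=run([("top",i) for i in range(4)]); S=run([("scene",2),("scene",3),("scene",1)]); run([("top",i) for i in range(4)]+[("scene",2),("scene",3),("scene",1)])
E
```

```text
top 4 [0.5274 0.053 ] 12.99 rms px 0.42
scene 3 [0.5351 0.0516] 13.31 rms px 0.57
top 7 [0.5307 0.0528] 13.29 rms px 0.77
```

```bash
sed -i 's/^YAW.*/YAW=np.radians(13.1)/; s/^O=.*/O=np.array([.5285,.0529])/' jig.py; python3 - <<'E'
from jig import *
c=np.array([(117,252),(301,214),(316,296),(132,333)])
P=plane("top",(c+.5)/6-.5+[175,135],.023); Q=J(P)
print(Q.round(1), "mean",Q.mean(0).round(1),P.mean(0).round(4))
e=P[0]-P[1]; e2=P[3]-P[2]; e=e+e2; print("yaw hs",np.degrees(np.arctan2(-e[0],e[1])), [np.linalg.norm(P[i]-P[i-1]).round(4) for i in range(4)])
c=np.array([(348,215),(420,265),(575,160),(503,118)])
P=plane("scene",(c+.5)/6-.5+[235,175],.024); Q=J(P); print(Q.round(1),Q.mean(0).round(1)); e=P[3]-P[0]+P[2]-P[1]; print(np.degrees(np.arctan2(-e[0],e[1])))
print("nest",W(0,108,18),"grip0",W(0,-121.6,142.5))
pts={"sp1":(32,58,22),"sp2":(32,158,22),"ep":(0,42,22),"arm":(0,0,170),"grip":(0,-58-105*np.cos(.92),59+105*np.sin(.92)),"c1":(-75,-85,12),"c2":(75,-85,12),"c3":(75,210,12),"c4":(-75,210,12)}
ims=[]
for n,box in (("top",(175,135,295,215)),("scene",(235,175,365,255))):
    p=np.load(f'pics/{n}0c.npy')[:,:,::-1]; x0,y0,x1,y1=box
    im=cv2.resize(p[y0:y1,x0:x1],None,fx=6,fy=6,interpolation=cv2.INTER_CUBIC)
    for k,v in pts.items():
        u=((proj(n,W(*v))[0]-[x0,y0]+.5)*6-.5).astype(int); cv2.circle(im,tuple(map(int,u)),4,(0,0,255),1); cv2.putText(im,k,tuple(map(int,u+5)),0,.4,(0,120,0),1)
    ims.append(im)
cv2.imwrite('pics/ov2.png',cv2.resize(np.vstack([ims[0],ims[1][:,:720]]),None,fx=.62,fy=.62,interpolation=cv2.INTER_AREA))
E
```

```text
[[ 11.1 180.5  23. ]
 [ 10.1  59.7  23. ]
 [-43.9  61.2  23. ]
 [-42.3 181.4  23. ]] mean [-16.2 120.7  23. ] [0.4853 0.1668 0.023 ]
yaw hs 12.480937117710718 [np.float64(0.0534), np.float64(0.1208), np.float64(0.0541), np.float64(0.1202)]
[[-38.1  57.3  24. ]
 [ 14.9  55.   24. ]
 [ 14.3 176.5  24. ]
 [-36.5 176.4  24. ]] [-11.3 116.3  24. ]
12.877181452685548
nest [0.50402166 0.1580894  0.018     ] grip0 [ 0.5560608  -0.06553548  0.1425    ]
```

View pics/ov2.png

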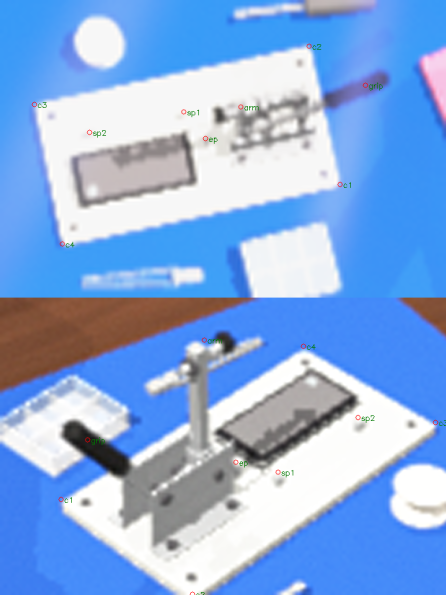

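The frame is consistent, with about 4 mm of disagreement between the cameras. I'll take the handset at (0.488, 0.165) with the jig at 13.1°. Next comes the high transit, then aligning the jaws with the jig's x axis.

```bash
cat > go.py <<'E'
import sys,numpy as np
from scipy.spatial.transform import Rotation as Ro
from workcell import bot
from jig import *
s=bot.read_state(); R=Ro.from_rotvec(s["tcp_rot"])
# target: x y z(tcp) tilt about jig x (deg, tool y || jig x)
a=[float(v) for v in sys.argv[1:]]
X=np.r_[xj,0]
Rt=Ro.from_matrix(np.c_[np.cross(X,[0,0,-1]),X,[0,0,-1]])
if len(a)>3: Rt=Ro.from_rotvec(X*np.radians(a[3]))*Rt
rv=(R.inv()*Rt).as_rotvec()
dl=R.inv().apply(np.array(a[:3])-s["tool_pos"])
print("t %.2f"%s["time"],"pos",s["tool_pos"].round(4),"jig",J(s["tool_pos"])[0].round(1))
print("slide rows",(dl/.025).round(2),"ang rows",(np.degrees(rv)/4).round(2),"F jig",np.r_[s["wrist_force"][:2]@xj,s["wrist_force"][:2]@yj,s["wrist_force"][2]].round(2),"w",round(s["width"],3))
print("q",s["q"].round(2),"Mjig",np.r_[s["torque"][:2]@xj,s["torque"][:2]@yj,s["torque"][2]].round(3))
E
python3 go.py .488 .165 .403
python3 -m creep '[{"slide":[0.76,-1,0],"angular":[0,0,0]},{"slide":[0.76,-1,0],"angular":[0,0,0]},{"slide":[0.76,-1,0],"angular":[0,0,0]}]'
python3 go.py .488 .165 .403
```

```text
t 0.10 pos [ 0.2153 -0.6394  0.4035] jig [-461.9 -603.3  403.5]
slide rows [ 20.6  -27.01   0.08] ang rows [-2.000e-02 -2.000e-02 -2.112e+01] F jig [-0.05  0.74  0.73] w 1.002
q [-1.28  0.26  1.61 -0.    1.27 -0.04] Mjig [ 0.029  0.042 -0.034]
time: 0.35
tool_pos: [0.2454, -0.5495, 0.4035]
tcp_rot: [-3.099, -0.506, 0.0]
wrist_force: [1.3, 0.1, 1.1]
width: 0.998
t 0.35 pos [ 0.2454 -0.5495  0.4035] jig [-412.3 -522.6  403.5]
slide rows [ 18.29 -24.01   0.07] ang rows [-2.000e-02 -2.000e-02 -2.114e+01] F jig [ 1.31 -0.19  1.13] w 0.998
q [-1.19  0.13  1.77  0.    1.25  0.05] Mjig [ 0.005  0.026 -0.078]
```

```bash

python3 -m creep '[{"slide":[0.76,-1,0],"angular":[0,0,0]},{"slide":[0.76,-1,0],"angular":[0,0,0]},{"slide":[0.76,-1,0],"angular":[0,0,0]},{"slide":[0.76,-1,0],"angular":[0,0,0]},{"slide":[0.76,-1,0],"angular":[0,0,0]}]'
python3 -m creep '[{"slide":[0.76,-1,0],"angular":[0,0,0]},{"slide":[0.76,-1,0],"angular":[0,0,0]},{"slide":[0.76,-1,0],"angular":[0,0,0]},{"slide":[0.76,-1,0],"angular":[0,0,0]},{"slide":[0.76,-1,0],"angular":[0,0,0]}]'
python3 -m creep '[{"slide":[0.76,-1,0],"angular":[0,0,0]},{"slide":[0.76,-1,0],"angular":[0,0,0]},{"slide":[0.76,-1,0],"angular":[0,0,0]},{"slide":[0.76,-1,0],"angular":[0,0,0]},{"slide":[0.76,-1,0],"angular":[0,0,0]}]'
python3 go.py .488 .165 .403
```

```text
time: 0.77
tool_pos: [0.2957, -0.4, 0.4041]
tcp_rot: [-3.099, -0.507, 0.0]
wrist_force: [-0.2, -0.5, 0.7]
width: 1.002
time: 1.18
tool_pos: [0.3457, -0.2513, 0.4043]
tcp_rot: [-3.1, -0.507, 0.0]
wrist_force: [0.6, -0.1, 1.0]
width: 1.001
time: 1.6
tool_pos: [0.3958, -0.1025, 0.4044]
tcp_rot: [-3.1, -0.508, 0.0]
wrist_force: [0.6, -0.1, 0.3]
width: 0.999
t 1.60 pos [ 0.3958 -0.1025  0.4044] jig [-164.5 -121.3  404.4]
slide rows [ 6.91 -8.97  0.06] ang rows [ -0.     0.   -21.13] F jig [ 0.59 -0.29  0.3 ] w 0.999
q [-0.31 -0.26  2.13  0.    1.27  0.93] Mjig [ 0.022 -0.02   0.001]
```

```bash

python3 -m creep '[{"slide":[0.77,-1,0],"angular":[0,0,0]},{"slide":[0.77,-1,0],"angular":[0,0,0]},{"slide":[0.77,-1,0],"angular":[0,0,0]},{"slide":[0.77,-1,0],"angular":[0,0,0]},{"slide":[0.77,-1,0],"angular":[0,0,0]}]'
python3 -m creep '[{"slide":[0.77,-1,0],"angular":[0,0,0]},{"slide":[0.77,-1,0],"angular":[0,0,0]},{"slide":[0.77,-1,0],"angular":[0,0,0]},{"slide":[0.77,-1,0],"angular":[0,0,0]}]'
python3 -m creep '[{"slide":[0,0,0],"angular":[0,0,-1]},{"slide":[0,0,0],"angular":[0,0,-1]},{"slide":[0,0,0],"angular":[0,0,-1]},{"slide":[0,0,0],"angular":[0,0,-1]},{"slide":[0,0,0],"angular":[0,0,-1]}]'
python3 -m creep '[{"slide":[0,0,0],"angular":[0,0,-1]},{"slide":[0,0,0],"angular":[0,0,-1]},{"slide":[0,0,0],"angular":[0,0,-1]},{"slide":[0,0,0],"angular":[0,0,-1]},{"slide":[0,0,0],"angular":[0,0,-1]}]'
python3 -m creep '[{"slide":[0,0,0],"angular":[0,0,-1]},{"slide":[0,0,0],"angular":[0,0,-1]},{"slide":[0,0,0],"angular":[0,0,-1]},{"slide":[0,0,0],"angular":[0,0,-1]},{"slide":[0,0,0],"angular":[0,0,-1]}]'
python3 -m creep '[{"slide":[0,0,0],"angular":[0,0,-1]},{"slide":[0,0,0],"angular":[0,0,-1]},{"slide":[0,0,0],"angular":[0,0,-1]},{"slide":[0,0,0],"angular":[0,0,-1]},{"slide":[0,0,0],"angular":[0,0,-1]}]'
python3 -m creep '[{"slide":[0,0,0],"angular":[0,0,-1]},{"slide":[0,0,0],"angular":[0,0,-0.13]},{"slide":[0,0,0],"angular":[0,0,0]}]'
python3 go.py .488 .165 .25
```

```text
time: 2.02
tool_pos: [0.4472, 0.0467, 0.4044]
tcp_rot: [3.1, 0.508, -0.0]
wrist_force: [0.7, -1.0, -0.4]
width: 1.0
time: 2.35
tool_pos: [0.4883, 0.166, 0.4042]
tcp_rot: [3.1, 0.508, -0.001]
wrist_force: [0.6, 0.6, 0.1]
width: 0.994
time: 2.77
tool_pos: [0.4881, 0.1646, 0.404]
tcp_rot: [-2.963, -1.044, 0.002]
wrist_force: [-0.3, -0.1, -0.5]
width: 0.998
time: 3.18
tool_pos: [0.4881, 0.1644, 0.4041]
tcp_rot: [-2.737, -1.542, 0.002]
wrist_force: [0.3, 0.4, 0.7]
width: 0.999
time: 3.6
tool_pos: [0.488, 0.1644, 0.4041]
tcp_rot: [-2.427, -1.994, 0.002]
wrist_force: [-0.4, 1.0, -0.4]
width: 1.003
time: 4.02
tool_pos: [0.488, 0.1644, 0.4041]
tcp_rot: [-2.044, -2.385, 0.001]
wrist_force: [-0.1, -0.1, -0.2]
width: 1.003
time: 4.27
tool_pos: [0.4881, 0.1644, 0.4043]
tcp_rot: [-1.954, -2.459, 0.001]
wrist_force: [0.1, -0.2, -0.6]
width: 0.997
t 4.27 pos [0.4881 0.1644 0.4043] jig [-14.1 117.7 404.3]
slide rows [0.03 0.01 6.17] ang rows [-0.01  0.   -0.01] F jig [ 0.08 -0.2  -0.6 ] w 0.997
q [ 0.28 -0.04  1.94  0.    1.24  0.05] Mjig [-0.054 -0.003  0.028]
```

```bash

python3 -m creep '[{"slide":[0,0,1],"angular":[0,0,0]},{"slide":[0,0,1],"angular":[0,0,0]},{"slide":[0,0,1],"angular":[0,0,0]},{"slide":[0,0,1],"angular":[0,0,0]},{"slide":[0,0,1],"angular":[0,0,0]}]'
python3 -m creep '[{"slide":[0,0,1],"angular":[0,0,0]},{"slide":[0,0,1],"angular":[0,0,0]},{"slide":[0,0,0.4],"angular":[0,0,0]},{"slide":[0,0,0],"angular":[0,0,0]}]'
python3 go.py .488 .165 .195
cat > shot.py <<'E'
import sys
from h import *
t=sys.argv[1]; P=np.array([float(v) for v in sys.argv[2:5]]) if len(sys.argv)>2 else np.array([.5,.12,.06])
ims=[]
for n in("top","scene"):
    p,d=imaging.read_camera(n); np.save(f"pics/{t}_{n}.npy",p); np.save(f"pics/{t}_{n}d.npy",d)
    u=proj(n,P)[0].astype(int); x0,y0=u-[50,50]; print(n,x0,y0); ims.append(cv2.resize(p[y0:y0+100,x0:x0+100,::-1],None,fx=3.95,fy=5.0 if 0 else 3.95,interpolation=cv2.INTER_CUBIC))
cv2.imwrite(f"pics/{t}.png",np.hstack(ims))
E
python3 shot.py d1
```

```text
time: 4.68
tool_pos: [0.4881, 0.1644, 0.2786]
tcp_rot: [1.955, 2.459, 0.0]
wrist_force: [0.7, 0.2, 0.1]
width: 1.001
time: 5.02
tool_pos: [0.4866, 0.1639, 0.2166]
tcp_rot: [-1.952, -2.457, 0.008]
wrist_force: [-0.2, -0.5, 0.1]
width: 1.003
t 5.02 pos [0.4866 0.1639 0.2166] jig [-15.7 117.6 216.6]
slide rows [0.03 0.07 0.87] ang rows [-0.1   0.   -0.01] F jig [-0.31 -0.41  0.06] w 1.003
q [ 0.28  0.16  2.11 -0.    0.88  0.05] Mjig [ 0.004  0.011 -0.005]
top 172 125
scene 252 153
```

View pics/d1.png

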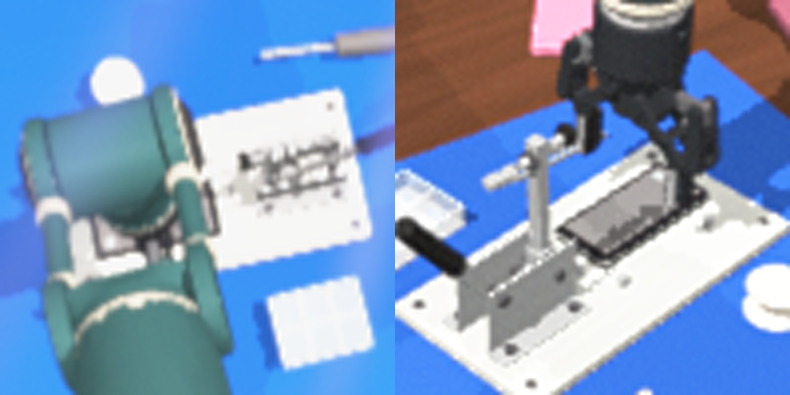

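The crop shows the open fingers straddling the handset. The +x finger's tip is at crop (690,205) in the scene half. I'll check the tip length against that.

```bash
python3 - <<'E'
from jig import *
from workcell import bot
p=bot.read_state()["tool_pos"]
for L in(.160,.173):
  for dx in(.0425,.057):
    P=p+np.r_[xj*dx,-L]; u=(proj("scene",P)[0]-[252,153]+.5)*3.95; print(L,dx,u+[395,0])
E
python3 - <<'E'
import numpy as np,cv2
p=np.load('pics/d1_scene.npy')[165:215,285:345,::-1]; cv2.imwrite('pics/d1z.png',cv2.resize(p,None,fx=11,fy=11,interpolation=cv2.INTER_CUBIC))
E
```

```text
0.16 0.0425 [675.07791269 197.93359215]
0.16 0.057 [689.33698327 206.41892889]
0.173 0.0425 [674.0246708  210.91692237]
0.173 0.057 [688.19984757 219.43005541]
```

View pics/d1z.png

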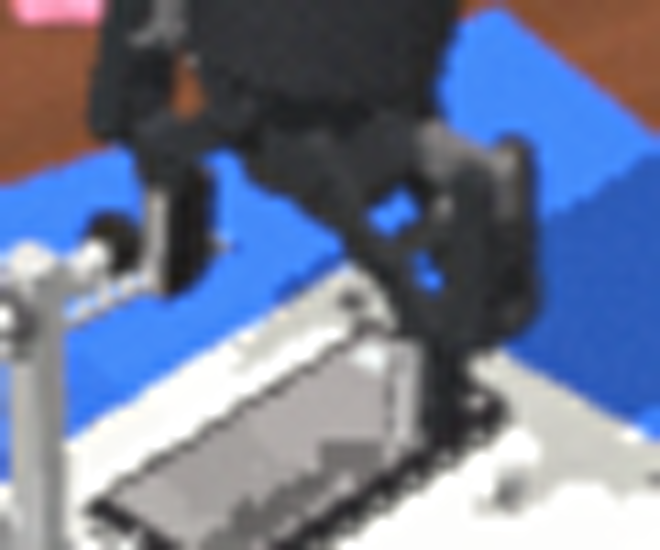

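```bash

python3 -m creep '[{"slide":[0,0,0.42],"angular":[0,0,0]},{"slide":[0,0,0.42],"angular":[0,0,0]},{"slide":[0,0,0],"angular":[0,0,0]}]'
python3 -m creep '[{"slide":[0,0,0],"angular":[0,0,0]}]' 0.1 20
python3 -m creep '[{"slide":[0,0,0],"angular":[0,0,0]},{"slide":[0,0,0],"angular":[0,0,0]}]'
python3 -m creep '[{"slide":[0,0,0],"angular":[0,0,0]},{"slide":[0,0,0],"angular":[0,0,0]}]'
python3 go.py .488 .165 .195
```

```text
time: 5.37
tool_pos: [0.4878, 0.1643, 0.1975]
tcp_rot: [-1.953, -2.46, 0.002]
wrist_force: [-0.1, -0.1, -1.3]
width: 1.002
time: 5.45
tool_pos: [0.488, 0.1643, 0.1982]
tcp_rot: [-1.953, -2.46, 0.001]
wrist_force: [0.9, 0.3, -0.1]
width: 0.883
time: 5.62
tool_pos: [0.4886, 0.1645, 0.1991]
tcp_rot: [1.953, 2.46, 0.001]
wrist_force: [0.5, -0.7, -0.5]
width: 0.603
time: 5.78
tool_pos: [0.4885, 0.1645, 0.1991]
tcp_rot: [1.953, 2.46, 0.001]
wrist_force: [0.1, -0.5, -0.3]
width: 0.445
t 5.78 pos [0.4885 0.1645 0.1991] jig [-13.7 117.7 199.1]
slide rows [ 0.02 -0.01  0.16] ang rows [ 0.01 -0.    0.01] F jig [-0.04 -0.47 -0.28] w 0.445
q [ 0.28  0.19  2.12 -0.    0.83  0.05] Mjig [ 0.045  0.024 -0.021]
```

The fingers closed to 38 mm above the handset, so 173 mm is the shut-finger length and the tips were at about 26 mm. I'll reopen, go lower and grip.

```bash

python3 -m creep '[{"slide":[0,0,0],"angular":[0,0,0]},{"slide":[0,0,0],"angular":[0,0,0]},{"slide":[0,0,0],"angular":[0,0,0]},{"slide":[0,0,0],"angular":[0,0,0]},{"slide":[0,0,0],"angular":[0,0,0]}]' -1 
python3 -m creep '[{"slide":[0,0,0.3],"angular":[0,0,0]},{"slide":[0,0,0.3],"angular":[0,0,0]},{"slide":[0,0,0],"angular":[0,0,0]},{"slide":[0,0,0],"angular":[0,0,0]}]'
python3 go.py .488 .165 .183
```

```text
time: 6.2
tool_pos: [0.4883, 0.1644, 0.1987]
tcp_rot: [-1.953, -2.461, -0.0]
wrist_force: [0.8, 0.2, -0.5]
width: 1.0
time: 6.53
tool_pos: [0.4876, 0.1642, 0.1825]
tcp_rot: [-1.952, -2.46, 0.003]
wrist_force: [0.7, -0.0, 0.1]
width: 1.002
t 6.53 pos [0.4876 0.1642 0.1825] jig [-14.6 117.7 182.5]
slide rows [ 0.03  0.02 -0.02] ang rows [-0.04  0.    0.01] F jig [ 0.64 -0.2   0.06] w 1.002
q [0.28 0.21 2.13 0.   0.8  0.05] Mjig [-0.082 -0.003  0.   ]
```

```bash

python3 -m creep '[{"slide":[0,0,0],"angular":[0,0,0]},{"slide":[0,0,0],"angular":[0,0,0]},{"slide":[0,0,0],"angular":[0,0,0]}]' 0.2 25
python3 -m creep '[{"slide":[0,0,0],"angular":[0,0,0]},{"slide":[0,0,0],"angular":[0,0,0]},{"slide":[0,0,0],"angular":[0,0,0]}]' 1 40
python3 go.py .488 .165 .183
```

```text
time: 6.78
tool_pos: [0.4886, 0.1645, 0.1841]
tcp_rot: [1.953, 2.461, 0.001]
wrist_force: [-1.4, -0.6, -1.2]
width: 0.647
time: 7.03
tool_pos: [0.4886, 0.1645, 0.1841]
tcp_rot: [1.953, 2.46, 0.001]
wrist_force: [1.2, -0.2, 1.6]
width: 0.641
t 7.03 pos [0.4886 0.1645 0.1841] jig [-13.5 117.8 184.1]
slide rows [ 0.02 -0.02  0.04] ang rows [ 0.01 -0.    0.01] F jig [ 1.14 -0.42  1.63] w 0.641
q [0.28 0.21 2.13 0.   0.8  0.05] Mjig [0.003 0.046 0.022]
```

Gripped at about 55 mm, as expected. Now I'll raise it 2.5 mm and move towards the side pins.

```bash

python3 -m creep '[{"slide":[0,0,-0.1],"angular":[0,0,0]},{"slide":[0,0,0],"angular":[0,0,0]},{"slide":[0,0,0],"angular":[0,0,0]}]'
python3 go.py .488 .165 .183
python3 -m creep '[{"slide":[0,0.1,0],"angular":[0,0,0]},{"slide":[0,0.1,0],"angular":[0,0,0]},{"slide":[0,0.1,0],"angular":[0,0,0]},{"slide":[0,0,0],"angular":[0,0,0]}]'
python3 go.py .488 .165 .183
python3 shot.py g1
```

```text
time: 7.28
tool_pos: [0.488, 0.1644, 0.186]
tcp_rot: [-1.953, -2.461, 0.001]
wrist_force: [-0.2, -0.1, -1.1]
width: 0.638
t 7.28 pos [0.488  0.1644 0.186 ] jig [-14.1 117.7 186. ]
slide rows [0.02 0.   0.12] ang rows [-0.01 -0.    0.01] F jig [-0.18 -0.1  -1.14] w 0.638
q [0.28 0.21 2.12 0.   0.81 0.05] Mjig [-0.008 -0.019  0.058]
time: 7.62
tool_pos: [0.4963, 0.1663, 0.1862]
tcp_rot: [1.953, 2.461, 0.001]
wrist_force: [0.3, 0.4, -0.7]
width: 0.643
t 7.62 pos [0.4963 0.1663 0.1862] jig [ -5.7 117.7 186.2]
slide rows [ 0.02 -0.33  0.13] ang rows [ 0.01 -0.    0.01] F jig [ 0.34  0.29 -0.74] w 0.643
q [0.28 0.22 2.11 0.   0.81 0.05] Mjig [-0.035 -0.02   0.015]
top 172 125
scene 252 153
```

View pics/g1.png

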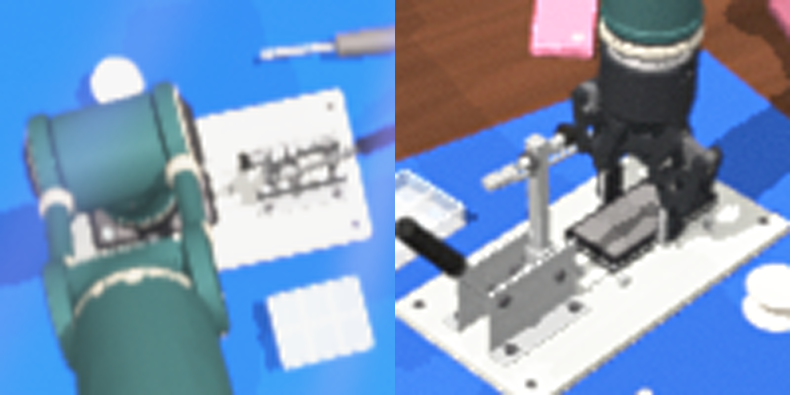

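The handset is held level and has moved towards the side pins. Its near-end corner is now at crop (600,255). I'll continue in 1 mm steps, watching the force.

```bash

for i in 1 ; do
python3 -m creep '[{"slide":[0,0.04,0],"angular":[0,0,0]},{"slide":[0,0.04,0],"angular":[0,0,0]},{"slide":[0,0,0],"angular":[0,0,0]}]'
done
python3 go.py .488 .165 .183|grep -v ^q
python3 -m creep '[{"slide":[0,0.04,0],"angular":[0,0,0]},{"slide":[0,0.04,0],"angular":[0,0,0]},{"slide":[0,0,0],"angular":[0,0,0]}]'
python3 go.py .488 .165 .183|grep -v ^q
```

```text
time: 7.97
tool_pos: [0.4977, 0.1666, 0.1862]
tcp_rot: [1.953, 2.461, 0.0]
wrist_force: [0.2, -0.1, -1.2]
width: 0.646
t 7.97 pos [0.4977 0.1666 0.1862] jig [ -4.2 117.8 186.2]
slide rows [ 0.02 -0.39  0.13] ang rows [ 0.   -0.    0.01] F jig [ 0.18 -0.16 -1.22] w 0.646
time: 8.22
tool_pos: [0.4997, 0.1671, 0.1863]
tcp_rot: [1.953, 2.461, 0.0]
wrist_force: [0.2, -0.6, -0.8]
width: 0.639
t 8.22 pos [0.4997 0.1671 0.1863] jig [ -2.2 117.7 186.3]
slide rows [ 0.03 -0.48  0.13] ang rows [ 0.   -0.    0.01] F jig [ 0.08 -0.6  -0.83] w 0.639
```

```bash

python3 -m creep '[{"slide":[0,0.04,0],"angular":[0,0,0]},{"slide":[0,0,0],"angular":[0,0,0]}]'
python3 go.py .488 .165 .183|grep -v ^q
python3 -m creep '[{"slide":[0,0.04,0],"angular":[0,0,0]},{"slide":[0,0,0],"angular":[0,0,0]}]'
python3 go.py .488 .165 .183|grep -v ^q
```

```text
time: 8.38
tool_pos: [0.5006, 0.1673, 0.1862]
tcp_rot: [1.953, 2.461, 0.0]
wrist_force: [-0.5, -0.3, -1.3]
width: 0.645
t 8.38 pos [0.5006 0.1673 0.1862] jig [ -1.2 117.7 186.2]
slide rows [ 0.03 -0.51  0.13] ang rows [ 0.   -0.    0.01] F jig [-0.57 -0.18 -1.27] w 0.645
time: 8.55
tool_pos: [0.5016, 0.1675, 0.1862]
tcp_rot: [1.953, 2.461, 0.0]
wrist_force: [0.4, -0.0, -1.9]
width: 0.641
t 8.55 pos [0.5016 0.1675 0.1862] jig [ -0.2 117.7 186.2]
slide rows [ 0.03 -0.55  0.13] ang rows [0.   0.   0.01] F jig [ 0.41 -0.13 -1.9 ] w 0.641
```

```bash

python3 -m creep '[{"slide":[0,0.04,0],"angular":[0,0,0]},{"slide":[0,0,0],"angular":[0,0,0]}]'
python3 go.py .488 .165 .183|grep -v ^q
python3 -m creep '[{"slide":[0,0.04,0],"angular":[0,0,0]},{"slide":[0,0,0],"angular":[0,0,0]}]'
python3 go.py .488 .165 .183|grep -v ^q
```

```text
time: 8.72
tool_pos: [0.5026, 0.1678, 0.1862]
tcp_rot: [1.953, 2.461, 0.0]
wrist_force: [0.2, -0.1, -2.0]
width: 0.642
t 8.72 pos [0.5026 0.1678 0.1862] jig [  0.8 117.7 186.2]
slide rows [ 0.03 -0.59  0.13] ang rows [ 0.   -0.    0.01] F jig [ 0.21 -0.14 -1.96] w 0.642
time: 8.88
tool_pos: [0.503, 0.1679, 0.186]
tcp_rot: [-1.952, -2.46, 0.002]
wrist_force: [-1.1, -1.3, -0.6]
width: 0.64
t 8.88 pos [0.503  0.1679 0.186 ] jig [  1.2 117.7 186. ]
slide rows [ 0.03 -0.61  0.12] ang rows [-0.02  0.    0.01] F jig [-1.37 -1.02 -0.63] w 0.64
```

Contact begins near x = +1.2 mm, with the step shortened and the force negative. From here I'll use 0.5 mm steps.

```bash

python3 -m creep '[{"slide":[0,0.02,0],"angular":[0,0,0]},{"slide":[0,0,0],"angular":[0,0,0]}]'
python3 go.py .488 .165 .183|tail -2
python3 -m creep '[{"slide":[0,0.02,0],"angular":[0,0,0]},{"slide":[0,0,0],"angular":[0,0,0]}]'
python3 go.py .488 .165 .183
```

```text
time: 9.05
tool_pos: [0.5032, 0.1679, 0.1858]
tcp_rot: [-1.952, -2.46, 0.003]
wrist_force: [-3.6, -1.2, 0.1]
width: 0.639
slide rows [ 0.03 -0.62  0.11] ang rows [-0.03  0.    0.01] F jig [-3.76 -0.36  0.09] w 0.639
q [ 0.28  0.24  2.09 -0.    0.82  0.05] Mjig [0.004 0.566 0.2  ]
time: 9.22
tool_pos: [0.5034, 0.1679, 0.1857]
tcp_rot: [-1.951, -2.46, 0.004]
wrist_force: [-4.5, -2.3, 1.5]
width: 0.64
t 9.22 pos [0.5034 0.1679 0.1857] jig [  1.7 117.7 185.7]
slide rows [ 0.03 -0.63  0.11] ang rows [-0.04  0.    0.01] F jig [-4.95 -1.23  1.45] w 0.64
q [ 0.28  0.24  2.09 -0.    0.82  0.05] Mjig [0.077 0.822 0.281]
```

The force is about 5 N, with Mz = +0.28. So only the far (+y) pin is bearing, and the handset needs a slight turn in world +z (tool -z).

```bash

python3 -m creep '[{"slide":[0,0,0],"angular":[0,0,-0.12]},{"slide":[0,0,0],"angular":[0,0,0]}]'
python3 go.py .488 .165 .183|tail -2
python3 -m creep '[{"slide":[0,0.02,0],"angular":[0,0,-0.12]},{"slide":[0,0,0],"angular":[0,0,0]}]'
python3 go.py .488 .165 .183
```

```text
time: 9.38
tool_pos: [0.5035, 0.1679, 0.1856]
tcp_rot: [-1.942, -2.467, 0.003]
wrist_force: [-5.1, -1.0, -1.1]
width: 0.642
slide rows [ 0.03 -0.63  0.1 ] ang rows [-0.04 -0.    0.12] F jig [-5.2   0.2  -1.08] w 0.642
q [0.27 0.24 2.09 0.   0.82 0.04] Mjig [-0.054  0.875 -0.071]
time: 9.55
tool_pos: [0.5038, 0.1681, 0.1854]
tcp_rot: [-1.932, -2.474, 0.004]
wrist_force: [-6.1, -1.0, -1.8]
width: 0.647
t 9.55 pos [0.5038 0.1681 0.1854] jig [  2.  117.8 185.4]
slide rows [ 0.03 -0.64  0.1 ] ang rows [-0.05 -0.01  0.23] F jig [-6.11  0.44 -1.8 ] w 0.647
q [0.27 0.24 2.09 0.   0.82 0.03] Mjig [ 0.093  0.945 -0.189]
```

```bash

python3 -m creep '[{"slide":[0,0.02,0],"angular":[0,0,0.08]},{"slide":[0,0.02,0],"angular":[0,0,0]},{"slide":[0,0,0],"angular":[0,0,0]}]'
python3 go.py .488 .165 .183|tail -2
python3 -m creep '[{"slide":[0,0.02,0],"angular":[0,0,0]},{"slide":[0,0,0],"angular":[0,0,0]},{"slide":[0,0,0],"angular":[0,0,0]}]'
python3 go.py .488 .165 .183
```

```text
time: 9.8
tool_pos: [0.5041, 0.1683, 0.1853]
tcp_rot: [-1.937, -2.469, 0.006]
wrist_force: [-7.9, -0.9, 1.5]
width: 0.642
slide rows [ 0.02 -0.66  0.1 ] ang rows [-0.08 -0.    0.16] F jig [-7.93  0.9   1.53] w 0.642
q [0.28 0.24 2.09 0.   0.82 0.03] Mjig [ 0.16   1.314 -0.002]
time: 10.05
tool_pos: [0.5043, 0.1684, 0.1853]
tcp_rot: [-1.937, -2.468, 0.007]
wrist_force: [-9.4, -1.1, 2.6]
width: 0.64
t 10.05 pos [0.5043 0.1684 0.1853] jig [  2.6 118.  185.3]
slide rows [ 0.02 -0.67  0.09] ang rows [-0.09 -0.    0.17] F jig [-9.44  1.04  2.56] w 0.64
q [0.28 0.24 2.09 0.   0.82 0.03] Mjig [0.197 1.441 0.056]
```

About 9.4 N on the side pins, with the moment balanced, so both bear. I'll hold briefly, ease to about 5 N, then move to the end pin.

```bash

python3 -m creep '[{"slide":[0,0.01,0],"angular":[0,0,0]},{"slide":[0,0,0],"angular":[0,0,0]},{"slide":[0,0,0],"angular":[0,0,0]}]'
python3 go.py .488 .165 .183|tail -2
python3 -m creep '[{"slide":[0,-0.03,0],"angular":[0,0,0]},{"slide":[0,-0.02,0],"angular":[0,0,0]}]'
python3 -m creep '[{"slide":[-0.08,0,0],"angular":[0,0,0]},{"slide":[-0.08,0,0],"angular":[0,0,0]},{"slide":[-0.04,0,0],"angular":[0,0,0]},{"slide":[0,0,0],"angular":[0,0,0]}]'
python3 go.py .488 .165 .183
```

```text
time: 10.3
tool_pos: [0.5044, 0.1684, 0.1853]
tcp_rot: [-1.937, -2.468, 0.008]
wrist_force: [-10.2, -1.7, 2.8]
width: 0.645
slide rows [ 0.02 -0.67  0.09] ang rows [-0.1  -0.    0.17] F jig [-10.32   0.66   2.77] w 0.645
q [0.28 0.24 2.09 0.   0.82 0.03] Mjig [0.217 1.572 0.032]
time: 10.47
tool_pos: [0.5039, 0.1683, 0.1853]
tcp_rot: [-1.938, -2.469, 0.005]
wrist_force: [-6.2, 0.4, -1.6]
width: 0.64
time: 10.8
tool_pos: [0.5045, 0.1637, 0.1849]
tcp_rot: [-1.938, -2.467, 0.005]
wrist_force: [-8.4, 0.4, -1.2]
width: 0.644
t 10.80 pos [0.5045 0.1637 0.1849] jig [  1.8 113.3 184.9]
slide rows [ 0.21 -0.63  0.08] ang rows [-0.08 -0.02  0.15] F jig [-8.05  2.33 -1.23] w 0.644
q [0.27 0.24 2.09 0.   0.82 0.03] Mjig [ 0.508  1.159 -0.318]
```

```bash

python3 -m creep '[{"slide":[-0.04,-0.02,0],"angular":[0,0,0.06]},{"slide":[-0.04,0,0],"angular":[0,0,0]},{"slide":[-0.04,0,0],"angular":[0,0,0]},{"slide":[0,0,0],"angular":[0,0,0]}]'
python3 go.py .488 .165 .183
python3 -m creep '[{"slide":[-0.04,0,0],"angular":[0,0,0]},{"slide":[-0.04,0,0],"angular":[0,0,0]},{"slide":[0,0,0],"angular":[0,0,0]}]'
python3 go.py .488 .165 .183
```

```text
time: 11.13
tool_pos: [0.5052, 0.1605, 0.1851]
tcp_rot: [-1.944, -2.463, 0.004]
wrist_force: [-6.0, 0.3, -2.1]
width: 0.644
t 11.13 pos [0.5052 0.1605 0.1851] jig [  1.7 110.1 185.1]
slide rows [ 0.33 -0.63  0.09] ang rows [-0.06 -0.02  0.09] F jig [-5.8   1.65 -2.07] w 0.644
q [0.26 0.24 2.09 0.   0.82 0.02] Mjig [ 0.354  1.066 -0.314]
time: 11.38
tool_pos: [0.5057, 0.1586, 0.1851]
tcp_rot: [-1.944, -2.464, 0.004]
wrist_force: [-6.1, 0.5, -1.8]
width: 0.645
t 11.38 pos [0.5057 0.1586 0.1851] jig [  1.7 108.1 185.1]
slide rows [ 0.41 -0.63  0.09] ang rows [-0.06 -0.02  0.09] F jig [-5.86  1.83 -1.76] w 0.645
q [0.26 0.24 2.09 0.   0.82 0.02] Mjig [ 0.343  1.025 -0.318]
```

```bash

python3 -m creep '[{"slide":[-0.03,0,0],"angular":[0,0,0.08]},{"slide":[0,0,0],"angular":[0,0,0]}]'
python3 go.py .488 .165 .183|tail -2
python3 -m creep '[{"slide":[-0.04,0,0],"angular":[0,0,0]},{"slide":[0,0,0],"angular":[0,0,0]}]'
python3 go.py .488 .165 .183|grep -v ^q
python3 -m creep '[{"slide":[-0.04,0,0],"angular":[0,0,0]},{"slide":[0,0,0],"angular":[0,0,0]}]'
python3 go.py .488 .165 .183
```

```text
time: 11.55
tool_pos: [0.5059, 0.1579, 0.1851]
tcp_rot: [-1.95, -2.459, 0.004]
wrist_force: [-6.1, 0.4, -1.4]
width: 0.643
slide rows [ 0.44 -0.63  0.09] ang rows [-0.06 -0.01  0.02] F jig [-5.89  1.77 -1.39] w 0.643
q [0.26 0.24 2.09 0.   0.82 0.02] Mjig [0.367 0.987 0.125]
time: 11.72
tool_pos: [0.5061, 0.157, 0.1851]
tcp_rot: [-1.95, -2.459, 0.004]
wrist_force: [-6.1, 1.1, -1.3]
width: 0.64
t 11.72 pos [0.5061 0.157  0.1851] jig [  1.8 106.4 185.1]
slide rows [ 0.48 -0.63  0.09] ang rows [-0.06 -0.01  0.02] F jig [-5.66  2.47 -1.27] w 0.64
time: 11.88
tool_pos: [0.5063, 0.156, 0.1851]
tcp_rot: [-1.949, -2.459, 0.004]
wrist_force: [-6.8, 1.3, -2.3]
width: 0.645
t 11.88 pos [0.5063 0.156  0.1851] jig [  1.8 105.5 185.1]
slide rows [ 0.52 -0.63  0.09] ang rows [-0.06 -0.01  0.02] F jig [-6.36  2.85 -2.32] w 0.645
q [0.25 0.24 2.09 0.   0.82 0.02] Mjig [0.395 1.049 0.077]
```

```bash

python3 -m creep '[{"slide":[-0.04,0,0],"angular":[0,0,0]},{"slide":[0,0,0],"angular":[0,0,0]}]'
python3 go.py .488 .165 .183|grep -v ^q
python3 -m creep '[{"slide":[-0.04,0,0],"angular":[0,0,0]},{"slide":[0,0,0],"angular":[0,0,0]}]'
python3 go.py .488 .165 .183|grep -v ^q
python3 shot.py g2 .5 .14 .03
```

```text
time: 12.05
tool_pos: [0.5065, 0.155, 0.1851]
tcp_rot: [-1.949, -2.459, 0.004]
wrist_force: [-7.1, 1.1, -0.7]
width: 0.642
t 12.05 pos [0.5065 0.155  0.1851] jig [  1.8 104.4 185.1]
slide rows [ 0.56 -0.63  0.09] ang rows [-0.06 -0.01  0.02] F jig [-6.62  2.69 -0.66] w 0.642
time: 12.22
tool_pos: [0.5067, 0.1544, 0.1851]
tcp_rot: [-1.95, -2.458, 0.004]
wrist_force: [-6.9, 2.7, -1.5]
width: 0.642
t 12.22 pos [0.5067 0.1544 0.1851] jig [  1.8 103.7 185.1]
slide rows [ 0.59 -0.63  0.09] ang rows [-0.06 -0.02  0.02] F jig [-6.11  4.16 -1.46] w 0.642
top 167 126
scene 257 158
```

View pics/g2.png

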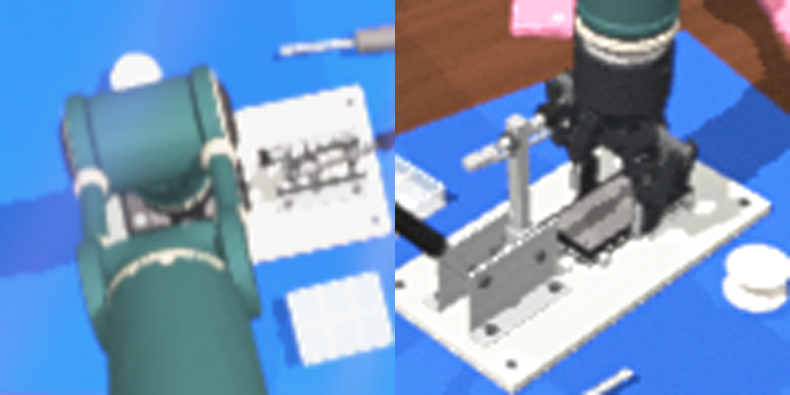

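End-pin contact has just begun: Fy rose and the step came up short. The handset's near end is at crop (590,255), up against the bracket side. I'll press gently in smaller steps.

```bash

python3 -m creep '[{"slide":[-0.04,0,0],"angular":[0,0,0]},{"slide":[0,0,0],"angular":[0,0,0]}]'
python3 go.py .488 .165 .183|tail -2
python3 -m creep '[{"slide":[-0.03,0,0],"angular":[0,0,0]},{"slide":[0,0,0],"angular":[0,0,0]}]'
python3 go.py .488 .165 .183
```

```text
time: 12.48
tool_pos: [0.5068, 0.154, 0.1851]
tcp_rot: [-1.949, -2.457, 0.002]
wrist_force: [-7.5, 6.1, -1.4]
width: 0.641
slide rows [ 0.6  -0.63  0.09] ang rows [-0.06 -0.04  0.01] F jig [-5.93  7.66 -1.38] w 0.641
q [0.25 0.24 2.09 0.   0.82 0.01] Mjig [1.415 1.05  0.165]
time: 12.65
tool_pos: [0.5069, 0.1538, 0.1852]
tcp_rot: [-1.949, -2.456, 0.001]
wrist_force: [-8.5, 9.3, -2.0]
width: 0.642
t 12.65 pos [0.5069 0.1538 0.1852] jig [  1.8 103.1 185.2]
slide rows [ 0.61 -0.63  0.09] ang rows [-0.06 -0.06  0.01] F jig [-6.12 11.01 -2.03] w 0.642
q [0.25 0.24 2.09 0.01 0.82 0.01] Mjig [1.752 1.006 0.14 ]
```

```bash

python3 -m creep '[{"slide":[-0.02,0,0],"angular":[0,0,0]},{"slide":[0,0,0],"angular":[0,0,0]},{"slide":[0,0,0],"angular":[0,0,0]}]'
python3 go.py .488 .165 .183|tail -2
python3 -m creep '[{"slide":[0,0,0.03],"angular":[0,0,0]},{"slide":[0,0,0.02],"angular":[0,0,0]},{"slide":[0,0,0],"angular":[0,0,0]}]'
python3 go.py .488 .165 .183
```

```text
time: 12.9
tool_pos: [0.5069, 0.1536, 0.1852]
tcp_rot: [-1.949, -2.456, 0.001]
wrist_force: [-8.8, 10.9, -1.6]
width: 0.641
slide rows [ 0.61 -0.63  0.09] ang rows [-0.06 -0.07  0.01] F jig [-6.09 12.62 -1.63] w 0.641
q [0.25 0.24 2.09 0.01 0.82 0.01] Mjig [2.06  1.036 0.164]
time: 13.15
tool_pos: [0.507, 0.1537, 0.1847]
tcp_rot: [-1.949, -2.456, 0.001]
wrist_force: [-11.9, 10.0, 4.5]
width: 0.643
t 13.15 pos [0.507  0.1537 0.1847] jig [  1.9 103.  184.7]
slide rows [ 0.61 -0.64  0.07] ang rows [-0.06 -0.06  0.01] F jig [-9.34 12.48  4.45] w 0.643
q [0.25 0.24 2.09 0.01 0.82 0.01] Mjig [1.985 1.431 0.125]
```

Touchdown registers at Fz of about +4.5. I'll press down a touch more, then release.

```bash

python3 -m creep '[{"slide":[0.02,-0.02,0.02],"angular":[0,0,0]},{"slide":[0,0,0],"angular":[0,0,0]}]'
python3 go.py .488 .165 .183|tail -2
python3 -m creep '[{"slide":[0,0,0],"angular":[0,0,0]},{"slide":[0,0,0],"angular":[0,0,0]},{"slide":[0,0,0],"angular":[0,0,0]}]' 0.1 20
python3 go.py .488 .165 .183
```

```text
time: 13.32
tool_pos: [0.5068, 0.1538, 0.1845]
tcp_rot: [-1.949, -2.457, 0.0]
wrist_force: [-10.2, 8.0, 6.0]
width: 0.641
slide rows [ 0.61 -0.63  0.07] ang rows [-0.05 -0.05  0.01] F jig [-8.12 10.08  6.04] w 0.641
q [0.25 0.24 2.09 0.01 0.81 0.01] Mjig [1.605 1.321 0.174]
time: 13.57
tool_pos: [0.5067, 0.1538, 0.1845]
tcp_rot: [-1.949, -2.457, 0.0]
wrist_force: [-11.2, 8.4, 5.5]
width: 0.642
t 13.57 pos [0.5067 0.1538 0.1845] jig [  1.7 103.2 184.5]
slide rows [ 0.61 -0.63  0.07] ang rows [-0.05 -0.05  0.01] F jig [-9.04 10.68  5.51] w 0.642
q [0.25 0.24 2.09 0.01 0.81 0.01] Mjig [1.647 1.308 0.087]
```

```bash

python3 -m creep '[{"slide":[0,0,0],"angular":[0,0,0]},{"slide":[0,0,0],"angular":[0,0,0]},{"slide":[0,0,0],"angular":[0,0,0]},{"slide":[0,0,0],"angular":[0,0,0]}]' -0.9
python3 go.py .488 .165 .3
python3 -m creep '[{"slide":[0,-0.04,-0.3],"angular":[0,0,0]},{"slide":[0,0,-0.5],"angular":[0,0,0]},{"slide":[0,0,-1],"angular":[0,0,0]},{"slide":[0,0,-1],"angular":[0,0,0]},{"slide":[0,0,-1],"angular":[0,0,0]}]'
python3 go.py .488 .165 .3; python3 shot.py r1 .5 .13 .03
```

```text
time: 13.9
tool_pos: [0.5093, 0.1522, 0.1851]
tcp_rot: [1.95, 2.461, 0.003]
wrist_force: [-0.1, 0.1, -0.3]
width: 0.953
t 13.90 pos [0.5093 0.1522 0.1851] jig [  3.8 101.1 185.1]
slide rows [ 0.69 -0.7  -4.6 ] ang rows [0.04 0.   0.02] F jig [-0.05  0.15 -0.3 ] w 0.953
q [ 0.24  0.24  2.09 -0.    0.81  0.01] Mjig [ 0.029 -0.036 -0.036]
time: 14.32
tool_pos: [0.5073, 0.1517, 0.2816]
tcp_rot: [1.951, 2.461, 0.001]
wrist_force: [1.0, -0.1, 0.3]
width: 0.953
t 14.32 pos [0.5073 0.1517 0.2816] jig [  1.8 101.1 281.6]
slide rows [ 0.69 -0.63 -0.74] ang rows [0.01 0.   0.02] F jig [ 0.98 -0.3   0.35] w 0.953
q [ 0.24  0.1   2.04 -0.    1.    0.01] Mjig [-0.047 -0.003  0.014]
top 170 126
scene 254 159
```

View pics/r1.png

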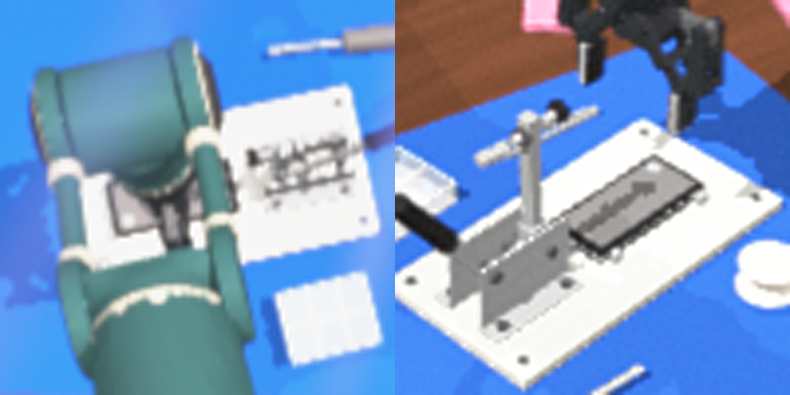

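The handset now lies parallel to the plate against all three pins, with its right side by the side pins at crop (700,200) and (615,255) and its near end at the end pin. Next I'll close the fingers, pass over the clamp at a safe height and go to the handle grip.

```bash

python3 -m creep '[{"slide":[0,0,-1],"angular":[0,0,0]},{"slide":[0,0,-1],"angular":[0,0,0]},{"slide":[0,0,-1],"angular":[0,0,0]},{"slide":[0,0,-1],"angular":[0,0,0]},{"slide":[0,0,0],"angular":[0,0,0]}]' 1 40
python3 -m creep '[{"slide":[-1,0,0],"angular":[0,0,0]},{"slide":[-1,0,0],"angular":[0,0,0]},{"slide":[-1,0,0],"angular":[0,0,0]},{"slide":[-1,0,0],"angular":[0,0,0]},{"slide":[-1,0,0],"angular":[0,0,0]}]'
python3 -m creep '[{"slide":[-1,0,0],"angular":[0,0,0]},{"slide":[-1,0,0],"angular":[0,0,0]},{"slide":[-1,0,0],"angular":[0,0,0]},{"slide":[-0.15,0,0],"angular":[0,0,0]},{"slide":[0,0,0],"angular":[0,0,0]}]'
python3 - <<'E'
from jig import *
print(W(1,-103,340))
E
python3 go.py .5520 -.0476 .34; python3 shot.py r2 .52 .06 .08
```

```text
time: 14.83
tool_pos: [0.509, 0.1522, 0.3861]
tcp_rot: [1.947, 2.457, 0.013]
wrist_force: [1.0, 0.6, 0.5]
width: 0.238
time: 15.25
tool_pos: [0.5356, 0.029, 0.3792]
tcp_rot: [-1.951, -2.462, 0.0]
wrist_force: [0.3, -0.5, -0.4]
width: 0.005
time: 15.67
tool_pos: [0.5538, -0.0479, 0.3791]
tcp_rot: [-1.954, -2.459, 0.0]
wrist_force: [-0.6, 0.2, 0.1]
width: -0.004
[ 0.55281906 -0.04719287  0.34      ]
t 15.67 pos [ 0.5538 -0.0479  0.3791] jig [   1.8 -103.9  379.1]
slide rows [ 0.03 -0.07  1.56] ang rows [-0.01 -0.   -0.01] F jig [-0.58  0.36  0.08] w -0.004
q [-0.13  0.06  1.89  0.    1.19 -0.36] Mjig [ 0.03  -0.023 -0.045]
top 188 119
scene 239 158
```

View pics/r2.png

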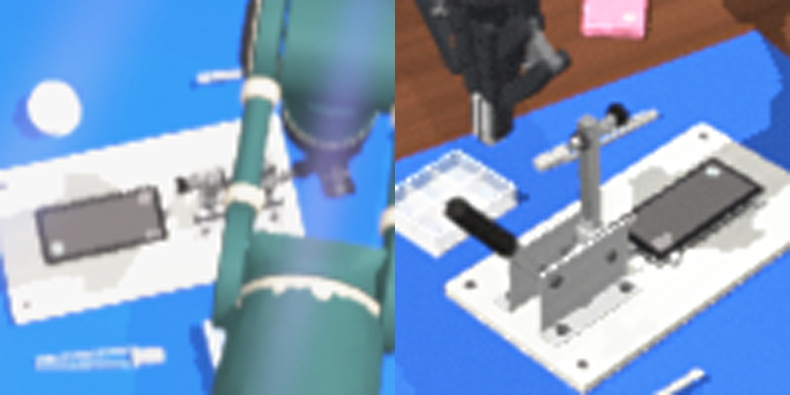

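The handset is unobstructed in both views now, and the closed fingertips hang above the handle. I'll check its pose against the jig.

```bash
python3 - <<'E'
from jig import *
p=np.load('pics/r2_top.npy')[155:190,185:240,::-1]; cv2.imwrite('pics/r2z.png',cv2.resize(p,None,fx=13,fy=13,interpolation=cv2.INTER_CUBIC))
p=np.load('pics/r2_scene.npy')[185:235,345:0,::-1] if 0 else np.load('pics/r2_scene.npy')[190:235,290:345,::-1]; cv2.imwrite('pics/r2zs.png',cv2.resize(p,None,fx=13,fy=13,interpolation=cv2.INTER_CUBIC))
E
```

```text
(no output)
```

View pics/r2z.png

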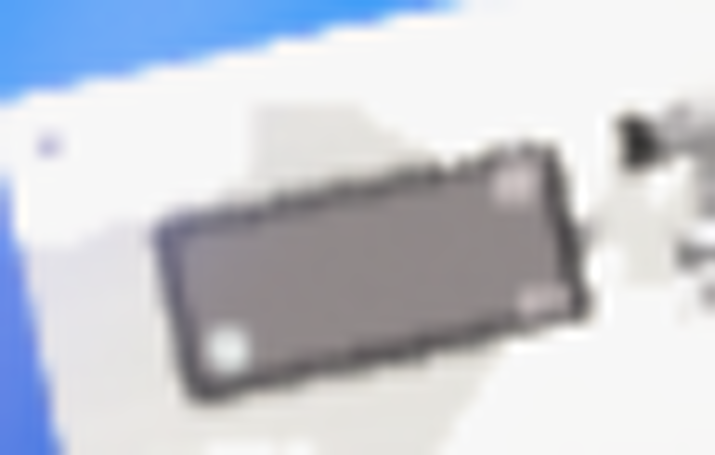

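View pics/r2zs.png

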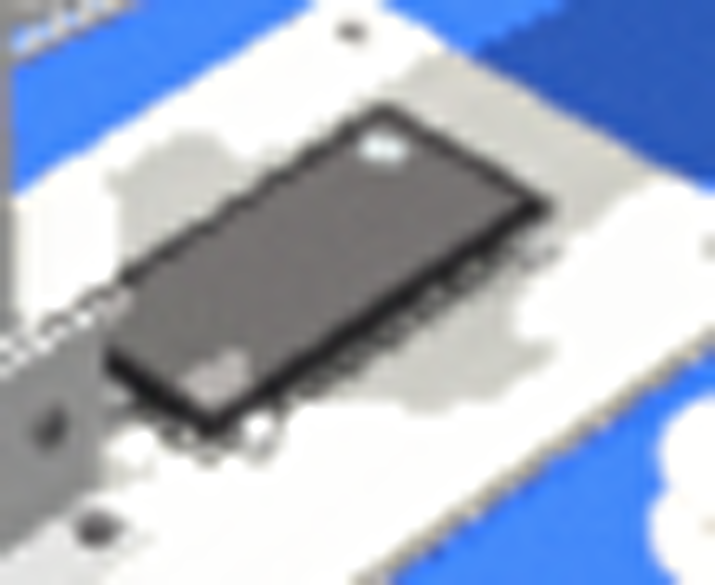

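```bash
python3 - <<'E'
from jig import *
for n,c,o in(("top",[(160,225),(553,147),(585,312),(193,400)],[185,155]),("scene",[(545,203),(212,418),(108,350),(378,105)],[290,190])):
    P=plane(n,(np.array(c)+.5)/13-.5+o,.024); Q=J(P); print(n,Q.mean(0).round(1)); e=P[0]-P[1] +(P[3]-P[2]); print(np.degrees(np.arctan2(-e[0],e[1])).round(2), [np.linalg.norm(P[i]-P[i-1]).round(4) for i in range(4)])
E
```

```text
top [-1.000e-01  1.072e+02  2.400e+01]
12.92 [np.float64(0.0533), np.float64(0.1189), np.float64(0.0504), np.float64(0.1188)]
scene [  6.3 105.8  24. ]
16.82 [np.float64(0.0537), np.float64(0.1162), np.float64(0.0336), np.float64(0.117)]
```

The top view puts the handset at (-0.1, 107.2) at 12.9°, which is home within measurement noise. The scene fit isn't valid because a corner is hidden. Now I'll approach the handle from above.

```bash

python3 -m creep '[{"slide":[0,-0.03,0.8],"angular":[0,0,0]},{"slide":[0,0,0.8],"angular":[0,0,0]},{"slide":[0,0,0.2],"angular":[0,0,0]},{"slide":[0,0,0],"angular":[0,0,0]},{"slide":[0,0,0],"angular":[0,0,0]}]'
python3 go.py .5520 -.0476 .34; python3 shot.py r3 .54 -.03 .1
```

```text
time: 16.18
tool_pos: [0.553, -0.0458, 0.3345]
tcp_rot: [-1.949, -2.463, 0.0]
wrist_force: [0.2, 0.1, 0.4]
width: 0.002
t 16.18 pos [ 0.553  -0.0458  0.3345] jig [   1.5 -101.7  334.5]
slide rows [-0.06 -0.05 -0.22] ang rows [-0.01 -0.01  0.04] F jig [0.24 0.05 0.43] w 0.002
q [-0.13  0.09  1.94  0.    1.11 -0.36] Mjig [ 0.02   0.01  -0.003]
top 212 113
scene 216 166
```

View pics/r3.png

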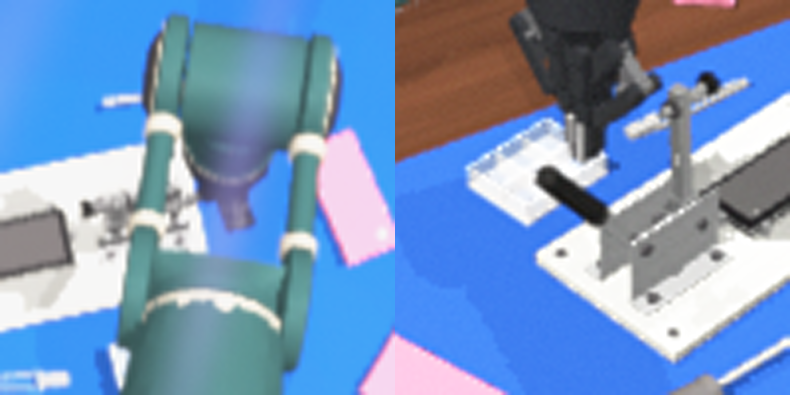

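The fingertip, at crop (585,158), is just above the grip, which spans (545,178) to (600,215). I'll descend in small steps until contact.

```bash

python3 -m creep '[{"slide":[0,0,0.12],"angular":[0,0,0]},{"slide":[0,0,0.12],"angular":[0,0,0]},{"slide":[0,0,0.12],"angular":[0,0,0]},{"slide":[0,0,0],"angular":[0,0,0]}]'
python3 go.py .5520 -.0476 .34|grep -v ^q
python3 -m creep '[{"slide":[0,0,0.12],"angular":[0,0,0]},{"slide":[0,0,0.12],"angular":[0,0,0]},{"slide":[0,0,0],"angular":[0,0,0]}]'
python3 go.py .5520 -.0476 .34|grep -v ^q
```

```text
time: 16.62
tool_pos: [0.5528, -0.0466, 0.3248]
tcp_rot: [-1.951, -2.461, 0.001]
wrist_force: [-0.2, -0.3, -0.5]
width: -0.005
t 16.62 pos [ 0.5528 -0.0466  0.3248] jig [   1.1 -102.4  324.8]
slide rows [-0.03 -0.04 -0.61] ang rows [-0.01 -0.01  0.03] F jig [-0.28 -0.28 -0.52] w -0.005
time: 16.87
tool_pos: [0.5528, -0.0466, 0.3186]
tcp_rot: [-1.951, -2.461, 0.001]
wrist_force: [-0.2, -0.3, -1.1]
width: 0.0
t 16.87 pos [ 0.5528 -0.0466  0.3186] jig [   1.1 -102.5  318.6]
slide rows [-0.03 -0.04 -0.86] ang rows [-0.02 -0.01  0.03] F jig [-0.23 -0.21 -1.09] w 0.0
```

```bash

python3 -m creep '[{"slide":[-0.11,0,0.09],"angular":[0,0,0]},{"slide":[-0.11,0,0.09],"angular":[0,0,0]},{"slide":[0,0,0],"angular":[0,0,0]}]'
python3 go.py .5520 -.0476 .34|grep -v ^q
python3 -m creep '[{"slide":[-0.15,0,0.12],"angular":[0,0,0]},{"slide":[-0.15,0,0.12],"angular":[0,0,0]},{"slide":[0,0,0],"angular":[0,0,0]}]'
python3 go.py .5520 -.0476 .34; python3 shot.py r4 .54 -.03 .1
```

```text
time: 17.12
tool_pos: [0.5544, -0.0524, 0.3146]
tcp_rot: [-1.951, -2.462, 0.001]
wrist_force: [-0.2, -0.3, 0.8]
width: 0.003
t 17.12 pos [ 0.5544 -0.0524  0.3146] jig [   1.3 -108.4  314.6]
slide rows [ 0.21 -0.05 -1.02] ang rows [-0.    0.    0.02] F jig [-0.27 -0.22  0.81] w 0.003
time: 17.37
tool_pos: [0.556, -0.06, 0.3082]
tcp_rot: [-1.952, -2.462, 0.001]
wrist_force: [0.6, -0.2, 0.5]
width: 0.002
t 17.37 pos [ 0.556  -0.06    0.3082] jig [   1.2 -116.2  308.2]
slide rows [ 0.52 -0.05 -1.27] ang rows [-0.01  0.01  0.02] F jig [ 0.56 -0.38  0.54] w 0.002
q [-0.15  0.13  1.95 -0.    1.06 -0.38] Mjig [ 0.015 -0.027 -0.027]
top 212 113
scene 216 166
```

View pics/r4.png

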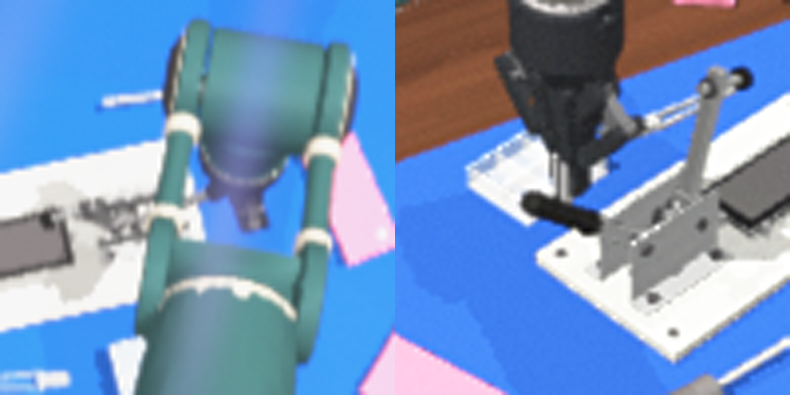

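The handle follows freely: the arm has tipped to crop (715,85) and the handle has dropped. I'll continue along the arc to just before the foot makes contact.

```bash

python3 -m creep '[{"slide":[-0.18,0,0.22],"angular":[0,0,0]},{"slide":[-0.18,0,0.22],"angular":[0,0,0]},{"slide":[-0.18,0,0.22],"angular":[0,0,0]},{"slide":[0,0,0],"angular":[0,0,0]}]'
python3 go.py .5520 -.0476 .34|grep -v ^q
python3 -m creep '[{"slide":[-0.14,0,0.28],"angular":[0,0,0]},{"slide":[-0.14,0,0.28],"angular":[0,0,0]},{"slide":[-0.13,0,0.28],"angular":[0,0,0]},{"slide":[0,0,0],"angular":[0,0,0]}]'
python3 go.py .5520 -.0476 .34; python3 shot.py r5 .54 -.03 .1
```

```text
time: 17.8
tool_pos: [0.5589, -0.0732, 0.2909]
tcp_rot: [-1.951, -2.461, 0.002]
wrist_force: [-0.4, -0.9, -0.8]
width: 0.001
t 17.80 pos [ 0.5589 -0.0732  0.2909] jig [   1.  -129.7  290.9]
slide rows [ 1.06 -0.04 -1.96] ang rows [-0.02 -0.    0.02] F jig [-0.64 -0.82 -0.76] w 0.001
time: 18.13
tool_pos: [0.5608, -0.0828, 0.2692]
tcp_rot: [-1.95, -2.46, 0.002]
wrist_force: [-0.6, -0.5, 0.1]
width: 0.003
t 18.13 pos [ 0.5608 -0.0828  0.2692] jig [   0.7 -139.5  269.2]
slide rows [ 1.46 -0.03 -2.83] ang rows [-0.04 -0.01  0.02] F jig [-0.69 -0.33  0.15] w 0.003
q [-0.19  0.18  1.97 -0.    0.99 -0.42] Mjig [-0.014  0.055  0.007]
top 212 113
scene 216 166
```

View pics/r5.png

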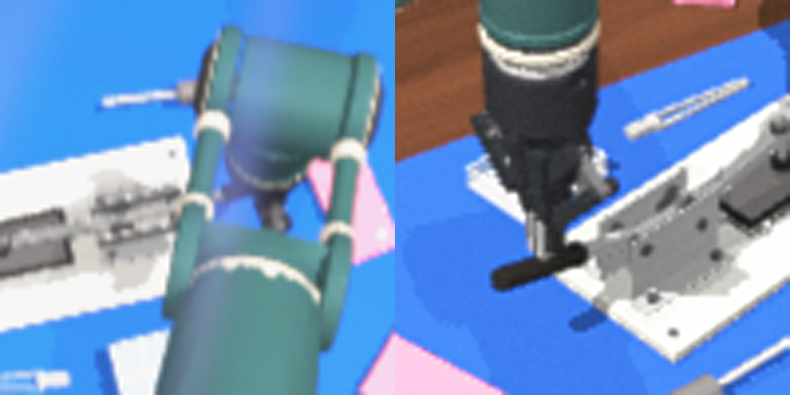

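The handle is almost level and the foot is near the handset. The fingertip sits at the inner end of the grip (545,250), so I'll shift it about 14 mm outward for leverage before pushing.

```bash

python3 -m creep '[{"slide":[-0.28,0,-0.08],"angular":[0,0,0]},{"slide":[-0.28,0,-0.08],"angular":[0,0,0]},{"slide":[0,0,0],"angular":[0,0,0]}]'
python3 go.py .5520 -.0476 .34|grep -v ^q
python3 -m creep '[{"slide":[0,0,0.08],"angular":[0,0,0]},{"slide":[0,0,0.08],"angular":[0,0,0]},{"slide":[0,0,0],"angular":[0,0,0]}]'
python3 go.py .5520 -.0476 .34|grep -v ^q
```

```text
time: 18.48
tool_pos: [0.5655, -0.0972, 0.2765]
tcp_rot: [1.95, 2.46, 0.001]
wrist_force: [-0.1, 0.8, 0.6]
width: 0.001
t 18.48 pos [ 0.5655 -0.0972  0.2765] jig [   2.  -154.6  276.5]
slide rows [ 2.05 -0.07 -2.54] ang rows [0.03 0.02 0.02] F jig [0.06 0.84 0.64] w 0.001
time: 18.73
tool_pos: [0.5646, -0.096, 0.2712]
tcp_rot: [-1.951, -2.462, 0.0]
wrist_force: [0.6, -0.5, 1.5]
width: -0.002
t 18.73 pos [ 0.5646 -0.096   0.2712] jig [   1.4 -153.2  271.2]
slide rows [ 2.   -0.05 -2.75] ang rows [-0.   -0.    0.03] F jig [ 0.44 -0.59  1.51] w -0.002
```

```bash

python3 -m creep '[{"slide":[-0.01,0,0.1],"angular":[0,0,0]},{"slide":[-0.01,0,0.1],"angular":[0,0,0]},{"slide":[0,0,0],"angular":[0,0,0]}]'
python3 go.py .5520 -.0476 .34|grep -v ^q
python3 -m creep '[{"slide":[-0.01,0,0.1],"angular":[0,0,0]},{"slide":[0,0,0],"angular":[0,0,0]}]'
python3 go.py .5520 -.0476 .34|grep -v ^q
python3 -m creep '[{"slide":[0,0,0.1],"angular":[0,0,0]},{"slide":[0,0,0],"angular":[0,0,0]}]'
python3 go.py .5520 -.0476 .34|grep -v ^q
```

```text
time: 18.98
tool_pos: [0.565, -0.0968, 0.2667]
tcp_rot: [1.95, 2.462, -0.0]
wrist_force: [-0.6, -1.1, 3.7]
width: 0.0
t 18.98 pos [ 0.565  -0.0968  0.2667] jig [   1.7 -154.1  266.7]
slide rows [ 2.03 -0.06 -2.93] ang rows [0.01 0.01 0.03] F jig [-0.81 -0.93  3.73] w 0.0
time: 19.15
tool_pos: [0.5652, -0.0972, 0.2648]
tcp_rot: [1.95, 2.461, -0.0]
wrist_force: [-1.0, -2.3, 6.7]
width: -0.003
t 19.15 pos [ 0.5652 -0.0972  0.2648] jig [   1.8 -154.5  264.8]
slide rows [ 2.05 -0.06 -3.01] ang rows [0.01 0.02 0.03] F jig [-1.45 -2.01  6.7 ] w -0.003
time: 19.32
tool_pos: [0.5654, -0.0975, 0.2629]
tcp_rot: [1.949, 2.461, -0.001]
wrist_force: [-2.0, -3.9, 9.1]
width: -0.002
t 19.32 pos [ 0.5654 -0.0975  0.2629] jig [   1.8 -154.9  262.9]
slide rows [ 2.06 -0.06 -3.09] ang rows [0.01 0.04 0.03] F jig [-2.83 -3.37  9.11] w -0.002
```

Resistance is building as expected. I'll keep on.

```bash

python3 -m creep '[{"slide":[0,0,0.1],"angular":[0,0,0]},{"slide":[0,0,0],"angular":[0,0,0]}]'
python3 go.py .5520 -.0476 .34|grep -v ^q
python3 -m creep '[{"slide":[0,0,0.1],"angular":[0,0,0]},{"slide":[0,0,0],"angular":[0,0,0]}]'
python3 go.py .5520 -.0476 .34|grep -v ^q
```

```text
time: 19.48
tool_pos: [0.5655, -0.0978, 0.2608]
tcp_rot: [1.948, 2.46, -0.001]
wrist_force: [-3.1, -4.6, 10.2]
width: -0.001
t 19.48 pos [ 0.5655 -0.0978  0.2608] jig [   1.9 -155.1  260.8]
slide rows [ 2.07 -0.06 -3.17] ang rows [0.02 0.05 0.04] F jig [-4.02 -3.79 10.2 ] w -0.001
time: 19.65
tool_pos: [0.5657, -0.0979, 0.2586]
tcp_rot: [1.948, 2.46, -0.001]
wrist_force: [-3.0, -4.8, 10.5]
width: -0.003
t 19.65 pos [ 0.5657 -0.0979  0.2586] jig [   2.1 -155.3  258.6]
slide rows [ 2.07 -0.07 -3.26] ang rows [0.03 0.05 0.04] F jig [-3.98 -4.03 10.47] w -0.003
```

```bash

python3 -m creep '[{"slide":[0,0,0.1],"angular":[0,0,0]},{"slide":[0,0,0],"angular":[0,0,0]}]'
python3 go.py .5520 -.0476 .34|grep -v ^q
```

```text
time: 19.82
tool_pos: [0.566, -0.0978, 0.2561]
tcp_rot: [1.948, 2.459, 0.0]
wrist_force: [-0.3, -4.2, 9.9]
width: -0.002
t 19.82 pos [ 0.566  -0.0978  0.2561] jig [   2.3 -155.3  256.1]
slide rows [ 2.07 -0.07 -3.36] ang rows [0.05 0.05 0.03] F jig [-1.23 -4.    9.91] w -0.002
```

```bash

python3 -m creep '[{"slide":[0,0,0.08],"angular":[0,0,0]},{"slide":[0,0,0],"angular":[0,0,0]}]'
python3 go.py .5520 -.0476 .34|grep -v ^q
python3 -m creep '[{"slide":[0,0,0.08],"angular":[0,0,0]},{"slide":[0,0,0],"angular":[0,0,0]}]'
python3 go.py .5520 -.0476 .34|grep -v ^q
```

```text
time: 19.98
tool_pos: [0.5661, -0.0977, 0.2538]
tcp_rot: [1.948, 2.459, 0.001]
wrist_force: [0.1, -3.0, 7.8]
width: 0.001
t 19.98 pos [ 0.5661 -0.0977  0.2538] jig [   2.5 -155.2  253.8]
slide rows [ 2.07 -0.08 -3.45] ang rows [0.05 0.05 0.03] F jig [-0.56 -2.99  7.78] w 0.001
time: 20.15
tool_pos: [0.5656, -0.0971, 0.2508]
tcp_rot: [1.95, 2.46, 0.002]
wrist_force: [-0.1, -1.7, 2.9]
width: 0.001
t 20.15 pos [ 0.5656 -0.0971  0.2508] jig [   2.1 -154.5  250.8]
slide rows [ 2.05 -0.07 -3.57] ang rows [0.03 0.02 0.03] F jig [-0.5  -1.59  2.94] w 0.001
```

The force is falling to nothing, so the handle is at over-centre. A small further step, then I'll check.

```bash

python3 -m creep '[{"slide":[0,0,0.06],"angular":[0,0,0]},{"slide":[0,0,0],"angular":[0,0,0]},{"slide":[0,0,0],"angular":[0,0,0]}]'
python3 go.py .5520 -.0476 .34|grep -v ^q
python3 -m creep '[{"slide":[0,0,0.06],"angular":[0,0,0]},{"slide":[0,0,0],"angular":[0,0,0]}]'
python3 go.py .5520 -.0476 .34|grep -v ^q
python3 shot.py r6 .54 -.03 .1
```

```text
time: 20.4
tool_pos: [0.5641, -0.0964, 0.2474]
tcp_rot: [-1.95, -2.46, 0.001]
wrist_force: [-0.7, 0.3, 0.4]
width: 0.001
t 20.40 pos [ 0.5641 -0.0964  0.2474] jig [   0.9 -153.4  247.4]
slide rows [ 2.01 -0.03 -3.7 ] ang rows [-0.03 -0.02  0.03] F jig [-0.62  0.45  0.41] w 0.001
time: 20.57
tool_pos: [0.5644, -0.0965, 0.246]
tcp_rot: [-1.95, -2.461, 0.001]
wrist_force: [0.1, 0.9, 0.2]
width: -0.004
t 20.57 pos [ 0.5644 -0.0965  0.246 ] jig [   1.1 -153.6  246. ]
slide rows [ 2.02 -0.04 -3.76] ang rows [-0.02 -0.01  0.03] F jig [0.32 0.83 0.19] w -0.004
top 212 113
scene 216 166
```

View pics/r6.png

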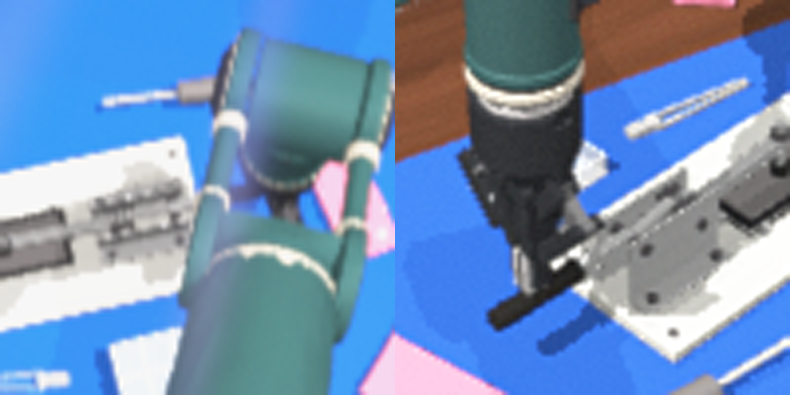

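The force is zero and the handle has dropped below the fingertip, so it has snapped onto its stop. I'll lift away and verify.

```bash

python3 -m creep '[{"slide":[0,0,-0.4],"angular":[0,0,0]},{"slide":[0,0,-0.8],"angular":[0,0,0]},{"slide":[0,0,-1],"angular":[0,0,0]},{"slide":[0,0,-1],"angular":[0,0,0]},{"slide":[0,0,-1],"angular":[0,0,0]}]'
python3 -m creep '[{"slide":[-1,0,-1],"angular":[0,0,0]},{"slide":[-1,0,-1],"angular":[0,0,0]},{"slide":[-1,0,0],"angular":[0,0,0]},{"slide":[-1,0,0],"angular":[0,0,0]},{"slide":[0,0,0],"angular":[0,0,0]}]'
python3 go.py .5520 -.0476 .34; python3 shot.py r7 .5 .07 .05
python3 - <<'E'
import numpy as np
from jig import *
for n in("top","scene"):
    d=np.load(f'pics/r7_{n}d.npy').astype(float); v,u=np.mgrid[0:384,0:512]
    s=(d>0)&(u>150)&(u<380)&(v>110)&(v<290)
    C_,D=ray(n,np.c_[u[s],v[s]].astype(float)); P=J(C_+D*d[s][:,None])
    q=P[(abs(P[:,0]-3)<12)&(P[:,1]<-110)&(P[:,1]>-205)&(P[:,2]>30)&(P[:,2]<150)]
    print(n,len(q),np.percentile(q[:,1],[0,5,50,95,100]).round(0),np.percentile(q[:,2],[5,50,95]).round(0)); 
    if len(q)>5: print(np.polyfit(q[:,1],q[:,2],1))
E
```

```text
time: 21.08
tool_pos: [0.5647, -0.0967, 0.3537]
tcp_rot: [1.951, 2.462, 0.0]
wrist_force: [1.3, -0.2, 0.0]
width: -0.001
time: 21.5
tool_pos: [0.5884, -0.1977, 0.4041]
tcp_rot: [1.951, 2.456, -0.001]
wrist_force: [0.4, -0.1, -0.3]
width: 0.001
t 21.50 pos [ 0.5884 -0.1977  0.4041] jig [   1.6 -257.7  404.1]
slide rows [ 6.19 -0.07  2.54] ang rows [ 0.04  0.06 -0.01] F jig [ 0.41 -0.21 -0.32] w 0.001
q [-0.36  0.16  1.73 -0.    1.25 -0.59] Mjig [ 0.016 -0.042 -0.003]
top 185 125
scene 238 161
top 98 [-190. -186. -150. -114. -111.] [59. 68. 74.]
[1.17063847e-02 6.91160965e+01]
scene 174 [-192. -190. -154. -115. -112.] [57. 65. 70.]
[1.01850581e-02 6.62387767e+01]
```

View pics/r7.png

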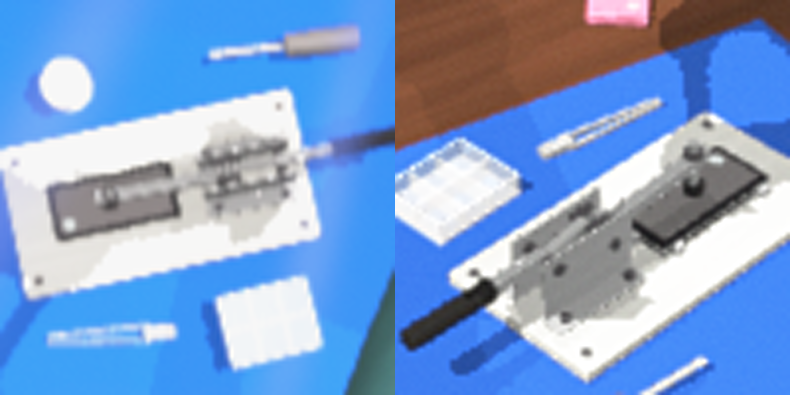

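The handle is level: the depth slope is about 0.01, so q is about 0.9, against 0.26 rad if it had sprung back. The foot stands on the middle of the handset. One last check of the handset's pose in the nest.

```bash
python3 - <<'E'
from jig import *
p=np.load('pics/r7_top.npy')[155:190,185:240,::-1]; cv2.imwrite('pics/r7z.png',cv2.resize(p,None,fx=13,fy=13,interpolation=cv2.INTER_CUBIC))
E
```

View pics/r7z.png

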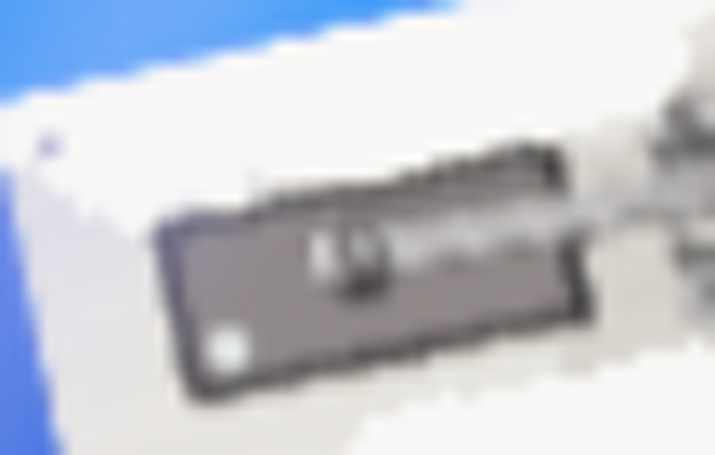

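The corners (160,225), (555,147), (588,315) and (193,400) match those from before clamping to within the zoom's resolution, so the handset stayed put. I'll hand in the job.

```bash
python3 -c "
from workcell import order
print(order.finish_job())"
```

```text
the job is handed in; nothing more can be done
None
```

The handset is seated against all three pins, the clamp is locked on it, and the job is handed in at about 22 s of the 72 s allowed. No verdict is reported back.

- **Seating:** I gripped the handset, raised it slightly and pressed it to about 10 N on the side pins. The moment was balanced, so both pins were bearing. I then pressed it against the end pin to about 10–12 N at the wrist, a few newtons of which was friction. I lowered it onto the plate and released it.
- **Clamping:** I pushed the handle down its arc with closed fingers. The force peaked at about 12 N and fell to zero as the handle went over-centre. I then lifted clear without pressing it on the stop.

**Last checks**
- **Handle:** level, with a slope of about 0.01 in both depth views, so about 0.9 rad and locked.
- **Foot:** it stands on the middle of the handset. I could not measure its holding force directly.
- **Handset:** the top view gave (-0.1, 107.2) mm against the nest's (0, 108) mm before clamping. Yaw was 12.9° against the jig's 13.1°, and the corners were unmoved afterwards.
- **Robot:** it is clear of everything, with wrist force near zero.
- **Bystanders:** the tray, spool, tweezers and screwdriver looked unmoved in the last pictures. I didn't measure any of the bystanders, and the arm never went near the can, jar or mug.

**Disagreements**
- **Camera offset:** the scene camera sat about 4–5 mm off from the top camera, so I relied on contact forces for seating.
- **Scene fit:** the scene view's fit of the seated handset (6.3, 105.8, 16.8°) did not agree. I discarded it because one corner was hidden.
- **First grip:** the first attempt closed just above the handset, and I repeated it lower.

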